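# Draw out the filter tray with the hook

### The job

Take the blue-handled hook from its stand and, with the hook in the orange finger hole, gently draw the filter tray out of the drying cabinet until you feel it press firmly against its hidden sprung stop; do not touch the tray with the gripper or arm and do not strain it against the stop. Leave the tray out against its stop and put the hook back in its stand, hanging upright and fully down on its collar. Leave the bottle, the flask and the carton where they are.

Things in the scene. Friction and masses are not known exactly. Their poses are not given: they have to be found in the camera images.
- cabinet: low white drying cabinet fixed to the bench, 240 (its x) x 200 (its y) x 95 mm high; origin at the centre of its underside; its front, where the tray comes out, faces its own -x
- tray: steel filter tray, slides straight out along the cabinet's -x with an even drag of about 3 N and stays where left. Origin and axes are the cabinet's when fully in, so its place shows how far it is out: 0 to 20 mm at the start. Aluminium front 158 mm wide, 35 to 82 mm above the bench, its face 124 mm in front of the tray's origin. More than 22 N between hook and tray strains it
- tray_hole (a point): centre of the 28 mm round finger hole, at the upper face of the orange tongue, 55 mm above the bench; axes parallel to the tray's. The tongue is 46 (x) x 64 (y) x 5 mm, level, the hole goes through it from top to bottom at its centre, 22 mm in front of the tray's front face, with open air below it down to the bench
- stop_rail: hidden rail in the cabinet's wall, origin and axes the cabinet's. Carries a sprung stop that the tray meets somewhere from 70 to 110 mm out, unseen and different each time; about 1.2 N per mm, solid after 8 mm. Felt firmly: 2 N or more on it, i.e. over 5 N at the hook. Let go, the tray eases back a little and rests on it with up to 3 N; pushing it in over 2 mm takes it off
- hook: loose steel hook, about 0.14 kg. Origin: centre of the underside of its collar (disc 40 mm across, 4 mm thick); z up along the blue grip, 22 x 22 mm, 4 to 56 mm above the origin. A rod 7 mm thick runs from the origin 50 mm down; its foot is bent into a toe 7 mm thick (43 to 50 mm below the origin) along the hook's own -x, reaching 11.5 mm from the rod's axis
- hook_tip (a point): lowest point of the rod, on its axis, 50 mm below the hook's origin
- stand: grey stand block fixed to the bench, 66 x 66 x 60 mm high, origin at the centre of its underside, with a square upright hole 28 x 28 mm right through; the hook hangs in it with the collar resting on the top; at the start the hidden toe points roughly to the robot's side (world -x, within 41 degrees)
- stand_mouth (a point): centre of the stand's hole at the stand's top face, 60 mm above the bench
- bottle: amber bottle, 60 mm across, 150 mm high, origin at the centre of its underside; bystander
- flask: glass filter flask with a white funnel on top, 92 mm across at the foot, 190 mm high, origin at the centre of its underside; bystander
- carton: flat carton of filter papers, 110 x 110 x 30 mm, origin at the centre of its underside; bystander
There are look-alikes about, which are no part of the job. What is meant by the hook is not pink or red, and is the smaller of those in its own colour.

How it is judged:
By the outcome, as a careful person would: the job done as asked, in the order asked, and still so for the second after the job is handed in, with the robot touching nothing.
It also fails if it takes over 72 s, if anything falls off the work surface, if the arm or the gripper's body presses on something with over 40 N, if the wrist force passes 120 N, or if a joint passes its speed limit or range.

### The arm

A 7-joint arm with a two-finger parallel gripper is mounted at the origin on the work surface. World frame = base frame: x ahead of the robot, y to its left, z up, the work surface at z = 0. Lengths are in m, angles in rad, forces in N, time in s.
With the tool pointing down it reaches from about 0.35 to 0.9 m from the base axis. Payload 19.9 kg.
Tool frame: the origin (TCP) lies at the very end of the fingers, on their centre line; the grasp point (between the pads) lies 19 mm behind it; z points along the fingers, x is the direction in which the jaws open and shut, and the axes are right-handed (so a half turn about z gives the same grasp; the last joint's range is limited). The gripper opens to 94 mm and grips with 3 to 60 N. Pads are 16 mm wide; open, the fingers measure 119 mm over their backs; the gripper's body (75 mm by 177 mm) begins 78 mm behind the grasp point.
Start: joints at [-1.24, 0.417, -0.01, 1.614, 0.005, 1.111, -0.053], TCP at [0.228, 0.582, 0.205] pointing down, gripper open.
Joint ranges: [-2.81, 2.81], [-0.39, 2.02], [-1.27, 1.25], [0.06, 2.57], [-1.19, 4.33], [0.19, 2], [-2.82, 2.82]. Speed limits (rad/s): [1.89, 1.89, 2.39, 2.39, 3.01, 3.01, 3.01].

### API

Orientations are given as a 3x3 rotation matrix whose columns are the frame's x, y, z axes.
In Python, from workcell import ctrl, camera, calibration gives the robot as it stands.
- The arm moves only by the tool carry_out, never from a script. Its argument "deltas" is a list that holds one entry, the list of rows, each a list of 7 numbers: the shift along the tool's x, y, z in cm, then the turn, a rotation vector about the tool's x, y, z in units of 6 degrees (1.0 is 6 degrees), then the closure, from 0 (fully open) to 1 (shut). A call has 1 to 10 rows; each row shifts and turns the commanded pose from where the row before left it, along the tool's axes as they then stand; what a row does not reach is not made up. A row lasts 1/10 s, in which the tool goes at most 50 mm and 8.59 degrees, less where a joint would pass 70% of its speed; a pose out of reach is approached as far as the arm can. A call with a gripper value outside its range is refused whole. The fingers move at their own pace and stop on an object; the grip force is fixed at half the most. Time passes only in rows, so rows that do not move let the fingers close. It gives the time, the measured TCP pose, the force and the opening at its end, in the units of the state.
- ctrl.get_obs(): the state, without advancing time (a new reading comes with each control period).
- camera(name): name is "scene" or "side" or "wrist"; returns the picture (400x640x3 uint8, red, green, blue); there is no depth.
- calibration(name): a dict with "fov_y" (degrees; the focal length in pixels is half the picture's height over the tangent of half this angle, whatever the lens; pixels are square), "cx", "cy" (the principal point, pixels), "R" (3x3) and "t" (3): a world point X has camera coordinates R X + t; the wrist camera has in their place "mount" (4x4, takes a point from camera to tool coordinates, whose origin is the TCP and whose axes are the tool frame's). Camera axes: x right, y down, z forward; pixel columns grow to the right and rows downward; lengths in m; the calibration is good to about 2 mm. The wrist camera is an equidistant fisheye: a pixel r from the principal point sees the ray r / f radians off the axis. A picture is of the moment at which its call begins: read the wrist's pose just before it. calibration takes no time and is no camera call.
- ctrl.close_job(): hands the job in, once; it reports no verdict.
The state is a dict: "clock": time; "q": joint angles; "dq": joint speeds; "joint_torque": joint torques, N m; "ee_pos": TCP position; "orientation": TCP orientation; "ft_force": force on the tool from outside, world axes, zero at the start; "moment": the same for the moment, N m; "gripper_width": finger opening in m.
Only numpy, scipy, OpenCV 4.12 (cv2) and the standard library are available. Lean on these libraries where they do the work, as an engineer would, in place of code of your own. Each camera call takes 0.05 s, during which the arm holds its last target.

## Working session

There is one attempt and no reset: what is moved stays moved. The work goes in short steps, Python scripts to look and compute and a tool call to move; the robot and the scene stay as the last step left them, time stands still between calls to the robot, and variables do not carry over. Pictures are saved under pics/ and viewed, and the job is handed in when it is done.

Besides the shell and the picture viewer there is one more tool, called after "Call:" as name([rows], argument=value, ...), one row to a line, values as JSON. carry_out: Moves the arm, as the interface text tells. Its arguments: {"type":"object","properties":{"deltas":{"type":"array","items":{"type":"array","items":{"type":"array","items":{"type":"number"}}}}},"required":["deltas"]}

```bash
ls; mkdir -p pics; python3 - <<'E'
from workcell import ctrl,camera,calibration
import cv2
o=ctrl.get_obs()
for k in o: print(k,o[k])
for n in ("scene","side","wrist"):
    print(n,calibration(n))
    cv2.imwrite(f"pics/{n}0.png",camera(n)[:,:,::-1])
E
```

```text
pics
clock 0.0
q [-1.2395004   0.41793126 -0.01029893  1.61419631  0.0047206   1.11072329
 -0.05301426]
dq [ 5.68416929e-05 -1.65648798e-03 -1.27414573e-03 -5.00619057e-04
  8.38500161e-04 -1.09890485e-03  1.69516304e-04]
joint_torque [-1.26607796e-03 -8.51261902e+01  6.38178326e-01 -4.26013792e+01
 -4.88608901e-02  1.83938630e-02  1.94911267e-04]
ee_pos [0.22751467 0.58169319 0.20484268]
orientation [[ 3.64220983e-01  9.31312492e-01 -3.43184182e-04]
 [ 9.31311743e-01 -3.64221128e-01 -1.18645511e-03]
 [-1.22995539e-03  1.12520387e-04 -9.99999237e-01]]
ft_force [ 0.101491    0.25159716 -0.34522085]
moment [-0.01971484 -0.0444173   0.00652449]
gripper_width 0.0937622651956385
scene {'fov_y': 49.22955784897841, 'cx': 327.734348300023, 'cy': 192.0448904706171, 'R': array([[ 0.50795984,  0.86121535,  0.0168795 ],
       [ 0.52340462, -0.29303126, -0.80011267],
       [-0.68412309,  0.41525992, -0.59961221]]), 't': array([-0.24319863, -0.24967667,  1.68122041])}
side {'fov_y': 51.97035678953875, 'cx': 329.2306270912817, 'cy': 193.9791014180236, 'R': array([[ 0.94666323, -0.32151405,  0.02138818],
       [-0.15360767, -0.50863749, -0.84716739],
       [ 0.28325505,  0.79869683, -0.53089543]]), 't': array([-0.53514085,  0.13328878,  1.05388453])}
wrist {'fov_y': 65.70646984690485, 'cx': 322.9270725883026, 'cy': 195.92989954535776, 'mount': array([[ 9.99998984e-01,  1.42458926e-03,  5.88828390e-05,
        -2.30255755e-04],
       [-1.38729506e-03,  9.62625756e-01,  2.70831551e-01,
        -7.78921375e-02],
       [ 3.29141581e-04, -2.70831357e-01,  9.62626754e-01,
        -1.79536665e-01],
       [ 0.00000000e+00,  0.00000000e+00,  0.00000000e+00,
         1.00000000e+00]])}
```

View pics/scene0.png

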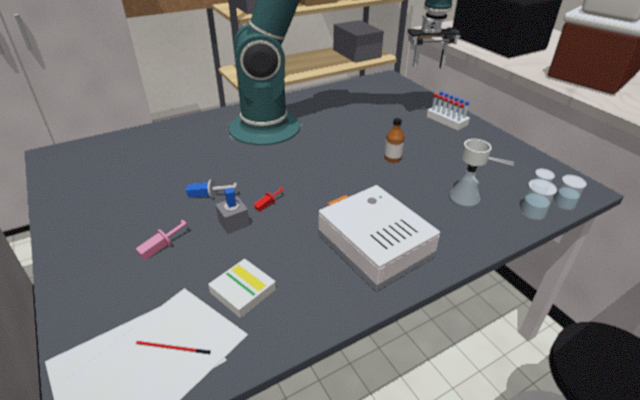

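View pics/side0.png

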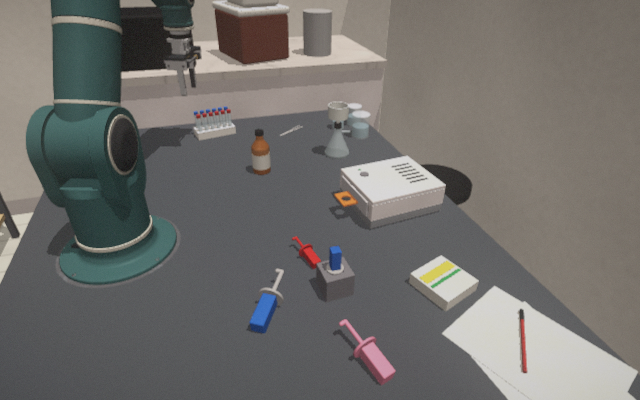

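View pics/wrist0.png

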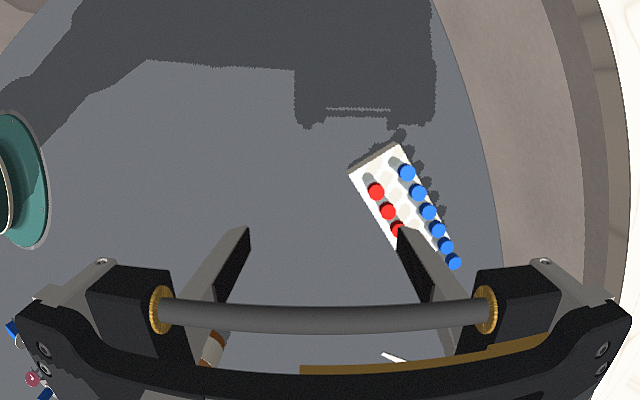

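Scene view: the blue grip stands in the grey block at scene (231,205) and side (335,262). The larger blue look-alike lies loose. The cabinet is at scene (378,230), its orange tongue at side (345,199). I'll measure these next.

```bash
cat > h.py <<'E'
import numpy as np, cv2
from workcell import ctrl,camera,calibration
def ray(n,uv,obs=None):
    c=calibration(n); f=200/np.tan(np.radians(c['fov_y']/2))
    d=np.array([uv[0]-c['cx'],uv[1]-c['cy']])
    if n=='wrist':
        r=np.hypot(*d); th=r/f
        v=np.array([*(d/max(r,1e-9)*np.sin(th)),np.cos(th)])
        M=np.array(c['mount']); R=np.array(obs['orientation']); p=np.array(obs['ee_pos'])
        return R@M[:3,3]+p, R@M[:3,:3]@v
    v=np.array([d[0]/f,d[1]/f,1]); v/=np.linalg.norm(v)
    R=np.array(c['R']); return -R.T@np.array(c['t']), R.T@v
def onz(n,uv,z,obs=None):
    o,d=ray(n,uv,obs); return o+d*(z-o[2])/d[2]
def tri(rs):
    A=0;b=0
    for o,d in rs:
        P=np.eye(3)-np.outer(d,d); A=A+P; b=b+P@o
    x=np.linalg.solve(A,b)
    return x,[np.linalg.norm((np.eye(3)-np.outer(d,d))@(x-o)) for o,d in rs]
def proj(n,X,obs=None):
    c=calibration(n); f=200/np.tan(np.radians(c['fov_y']/2)); X=np.asarray(X,float)
    if n=='wrist':
        M=np.array(c['mount']); R=np.array(obs['orientation']); p=np.array(obs['ee_pos'])
        v=M[:3,:3].T@(R.T@(X-p)-M[:3,3]); th=np.arctan2(np.hypot(v[0],v[1]),v[2]); k=f*th/np.hypot(v[0],v[1])
        return np.array([c['cx']+k*v[0],c['cy']+k*v[1]])
    v=np.array(c['R'])@X+np.array(c['t']); return np.array([c['cx']+f*v[0]/v[2],c['cy']+f*v[1]/v[2]])
def hsvmask(im,lo,hi):
    return cv2.inRange(cv2.cvtColor(im,cv2.COLOR_BGR2HSV),np.array(lo),np.array(hi))
E
python3 - <<'E'
from h import *
for n,x,y,w,h in (("scene",180,170,90,70),("scene",310,175,135,110),("side",290,230,90,80),("side",320,145,130,85)):
    im=cv2.imread(f"pics/{n}0.png")[y:y+h,x:x+w]
    s=6; cv2.imwrite(f"pics/z_{n}_{x}.png",cv2.resize(im,None,fx=s,fy=s,interpolation=cv2.INTER_CUBIC))
for n in("scene","side"):
    im=cv2.imread(f"pics/{n}0.png")
    for nm,lo,hi in (("orange",(5,180,120),(18,255,255)),("blue",(105,150,60),(125,255,255))):
        m=hsvmask(im,lo,hi); k,_,st,ce=cv2.connectedComponentsWithStats(m)
        for i in range(1,k):
            if st[i,4]>30: print(n,nm,st[i],ce[i].round(1))
E
```

```text
scene blue [186 182  22  15 268] [196.8 189.7]
scene blue [225 188  10  19 144] [229.9 196.7]
side blue [330 246  11  24 209] [335.2 257.4]
side blue [250 294  26  39 636] [263.  312.8]
```

```bash
cd pics; python3 -c "
import cv2,numpy as np
a=[cv2.imread(f) for f in ('z_scene_180.png','z_side_290.png')]
b=[cv2.imread(f) for f in ('z_scene_310.png','z_side_320.png')]
for i,x in enumerate(a+b): print(x.shape)
"
```

```text
(420, 540, 3)
(480, 540, 3)
(660, 810, 3)
(510, 780, 3)
```

View pics/z_scene_180.png

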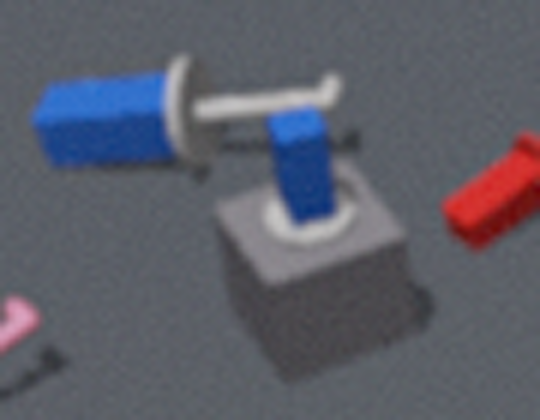

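View pics/z_side_290.png

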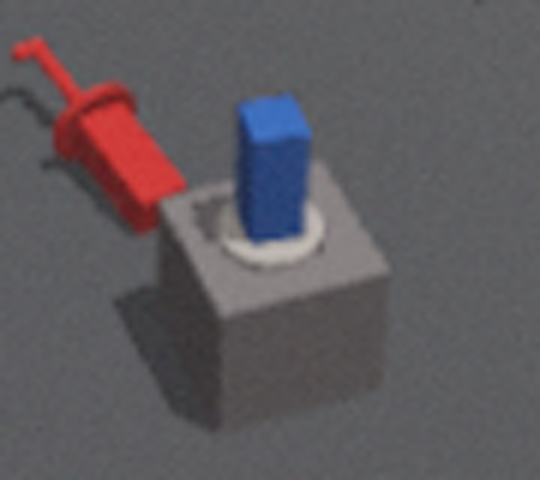

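View pics/z_side_320.png

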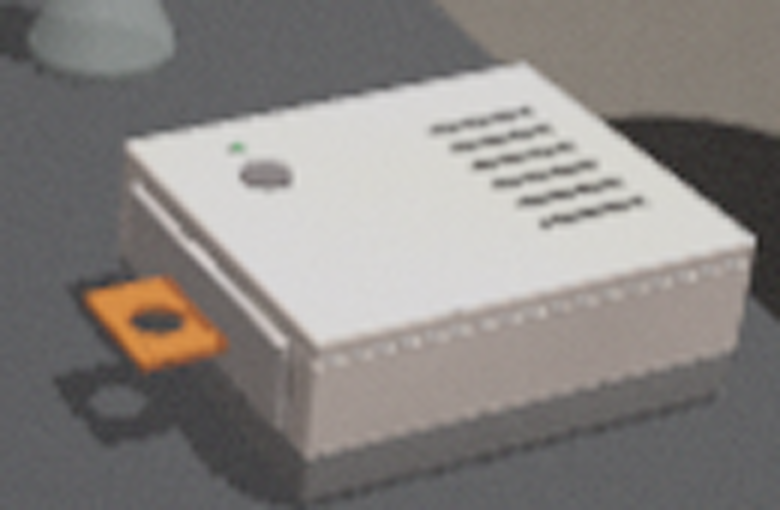

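View pics/z_scene_310.png

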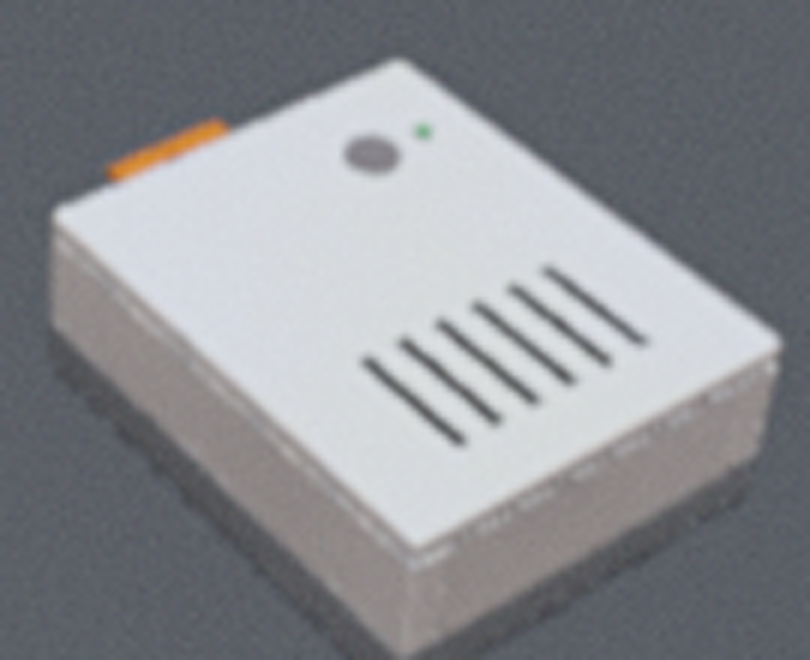

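```bash
python3 - <<'E'
from h import *
S=lambda n,x,y,l:[ (n,(x+a/6-.42,y+b/6-.42)) for a,b in l]
# cabinet top corners: F-left(+y side?), ...
cs=S("side",320,145,[(127,143),(525,62),(755,238),(318,352)])
cc=S("scene",310,175,[(400,57),(780,342),(415,552),(55,210)])
P=[]
for a,b in zip(cs,cc):
    x,r=tri([ray(*a),ray(*b)]); print("corner",x.round(4),np.round(r,4),onz(*a,.095).round(4),onz(*b,.095).round(4)); P.append((onz(*a,.095)+onz(*b,.095))/2)
P=np.array(P); print("center",P.mean(0)); 
ax=(P[1]-P[0]+P[2]-P[3])/2; print("xaxis",np.degrees(np.arctan2(ax[1],ax[0])),np.linalg.norm(ax))
ay=(P[0]-P[3]+P[1]-P[2])/2; print("yaxis",np.degrees(np.arctan2(ay[1],ay[0]))-90,np.linalg.norm(ay))
# tongue hole and corners, side
for a in S("side",320,145,[(157,320),(85,290),(180,278),(228,347),(148,372)]): print("tongue",onz(*a,.055).round(4))
# stand top
for a in S("side",290,230,[(160,203),(222,318),(388,270),(320,165)]): print("stand side",onz(*a,.06).round(4))
for a in S("scene",180,170,[(215,205),(272,285),(407,235),(350,160)]): print("stand scene",onz(*a,.06).round(4))
# grip top corners
for a in S("side",290,230,[(237,103),(292,95),(310,132),(250,140)]): print("grip side",onz(*a,.116).round(4))
for a in S("scene",180,170,[(268,122),(280,115),(318,108),(328,125)]): print("grip scene",onz(*a,.116).round(4))
for n,p in (("side",(335.2,257.4)),("scene",(229.9,196.7))): print(onz(n,p,.093))
E
```

```text
corner [0.6229 0.0706 0.0951] [0.0021 0.0021] [0.6224 0.0669 0.095 ] [0.6204 0.0733 0.095 ]
corner [0.8597 0.0933 0.0942] [0.0002 0.0002] [0.8587 0.0915 0.095 ] [0.8601 0.0928 0.095 ]
corner [ 0.8786 -0.1039  0.0923] [0.0009 0.0009] [ 0.876  -0.1063  0.095 ] [ 0.8813 -0.1067  0.095 ]
corner [ 0.6399 -0.1258  0.0916] [0.0036 0.0036] [ 0.6368 -0.1362  0.095 ] [ 0.6399 -0.124   0.095 ]
center [ 0.74946219 -0.01858229  0.095     ]
xaxis 5.4576506869701165 0.24021020620785888
yaxis 5.176539489510958 0.20028699112140597
tongue [ 0.6024 -0.0335  0.055 ]
tongue [0.5785 0.0018 0.055 ]
tongue [ 0.6266 -0.0011  0.055 ]
tongue [ 0.6259 -0.065   0.055 ]
tongue [ 0.5827 -0.0738  0.055 ]
stand side [ 0.4387 -0.2779  0.06  ]
stand side [ 0.4417 -0.3422  0.06  ]
stand side [ 0.5071 -0.3372  0.06  ]
stand side [ 0.5036 -0.2756  0.06  ]
stand scene [ 0.441  -0.3383  0.06  ]
stand scene [ 0.508  -0.3352  0.06  ]
stand scene [ 0.5044 -0.2701  0.06  ]
stand scene [ 0.4391 -0.2721  0.06  ]
grip side [ 0.4621 -0.2951  0.116 ]
grip side [ 0.4826 -0.2967  0.116 ]
grip side [ 0.4817 -0.318   0.116 ]
grip side [ 0.4599 -0.3158  0.116 ]
grip scene [ 0.4671 -0.3151  0.116 ]
grip scene [ 0.4647 -0.3086  0.116 ]
grip scene [ 0.468  -0.2921  0.116 ]
grip scene [ 0.4822 -0.2928  0.116 ]
[ 0.47264992 -0.30700166  0.093     ]
[ 0.47281008 -0.30424379  0.093     ]
```

```bash
cat >> h.py <<'E'
def plan(target=None,yaw=None,obs=None):
    """cm shift in present tool axes, and turn about tool z (units of 6 deg) to bring tool x to yaw (deg)"""
    o=obs or ctrl.get_obs(); R=np.array(o['orientation']); p=np.array(o['ee_pos'])
    print("clock",round(o['clock'],2),"tcp",p.round(4),"yaw",round(np.degrees(np.arctan2(R[1,0],R[0,0])),2),"tilt",np.degrees(R[:2,2]).round(2),"F",np.array(o['ft_force']).round(2),"w",round(o['gripper_width'],4))
    if target is not None: print("shift cm",(R.T@(np.array(target)-p)*100).round(2))
    if yaw is not None:
        c=np.radians(yaw); D=np.array([[np.cos(c),np.sin(c),0],[np.sin(c),-np.cos(c),0],[0,0,-1]]).T
        print("turn units",(np.degrees(cv2.Rodrigues(R.T@D)[0].ravel())/6).round(3))
E
python3 - <<'E'
from h import *
plan((.56,-.13,.25),5.3)
for n,uv,z in (("scene",(394,159),0),("side",(261,172),0),("scene",(466,201),0),("side",(337,154),0)): print(onz(n,uv,z).round(3))
E
```

```text
clock 0.15 tcp [0.2275 0.5818 0.205 ] yaw 68.65 tilt [-0.01 -0.05] F [-0.05  0.82  0.2 ] w 0.0938
shift cm [-54.19  56.89  -4.45]
turn units [5.0000e-03 7.0000e-03 1.0558e+01]
[0.425 0.299 0.   ]
[0.416 0.284 0.   ]
[0.723 0.345 0.   ]
[ 0.711  0.34  -0.   ]
```

Call:
carry_out([
  [[-1, 1, -1.5, 0, 0, 0, 0], [-2.5, 2.6, -1.5, 0, 0, 0, 0], [-2.9, 3.0, -1.5, 0, 0, 0, 0], [-2.9, 3.0, 0, 0, 0, 0, 0], [-2.9, 3.0, 0, 0, 0, 0, 0], [-2.9, 3.0, 0, 0, 0, 0, 0], [-2.9, 3.0, 0, 0, 0, 0, 0], [-2.9, 3.0, 0, 0, 0, 0, 0], [-2.9, 3.0, 0, 0, 0, 0, 0], [-2.9, 3.0, 0, 0, 0, 0, 0]],
])

```text
clock: 1.15
ee_pos: [0.3877, 0.2312, 0.2505]
orientation: [[0.364, 0.931, 0.0], [0.931, -0.364, 0.0], [0.0, -0.0, -1.0]]
ft_force: [0.0, -0.1, -0.1]
gripper_width: 0.0938
```

Call:
carry_out([
  [[-2.9, 3.0, 0, 0, 0, 0, 0], [-2.9, 3.0, 0, 0, 0, 0, 0], [-2.9, 3.0, 0, 0, 0, 0, 0], [-2.9, 3.0, 0, 0, 0, 0, 0], [-2.9, 3.0, 0, 0, 0, 0, 0], [-2.9, 3.0, 0, 0, 0, 0, 0], [-2.9, 3.0, 0, 0, 0, 0, 0], [-2.9, 3.0, 0, 0, 0, 0, 0], [-2.4, 2.6, 0, 0, 0, 0, 0], [-1.9, 2.0, 0, 0, 0, 0, 0]],
])

```text
clock: 2.15
ee_pos: [0.554, -0.1295, 0.2503]
orientation: [[0.365, 0.931, -0.0], [0.931, -0.365, -0.001], [-0.001, -0.0, -1.0]]
ft_force: [-0.7, 0.2, -0.4]
gripper_width: 0.0942
```

Call:
carry_out([
  [[-0.2, 0.7, 0, 0, 0, 0.8, 0], [0, 0, 0, 0, 0, 1.3, 0], [0, 0, 0, 0, 0, 1.3, 0], [0, 0, 0, 0, 0, 1.3, 0], [0, 0, 0, 0, 0, 1.3, 0], [0, 0, 0, 0, 0, 1.3, 0], [0, 0, 0, 0, 0, 1.3, 0], [0, 0, 0, 0, 0, 1.3, 0], [0, 0, 0, 0, 0, 0.66, 0], [0, 0, 0, 0, 0, 0, 0]],
])

```text
clock: 3.15
ee_pos: [0.5594, -0.1316, 0.2503]
orientation: [[0.996, 0.091, -0.0], [0.091, -0.996, -0.0], [-0.0, 0.0, -1.0]]
ft_force: [0.0, 0.6, -0.5]
gripper_width: 0.0941
```

```bash
python3 - <<'E'
from h import *
import pickle
o=ctrl.get_obs(); plan((.473,-.306,.2),-5.5,o)
im=camera("wrist")[:,:,::-1]; cv2.imwrite("pics/w1.png",im); pickle.dump(o,open("pics/w1.pkl","wb"))
for X in ((.6024,-.0335,.055),(.473,-.306,.116)): print(proj("wrist",X,o))
E
```

```text
clock 3.15 tcp [ 0.5594 -0.1316  0.2503] yaw 5.22 tilt [-0.02 -0.01] F [ 0.03  0.6  -0.5 ] w 0.0941
shift cm [-10.19  16.58   5.04]
turn units [0.002 0.004 1.787]
[365.57209095  98.6981726 ]
[242.49608395 312.88803246]
```

View pics/w1.png

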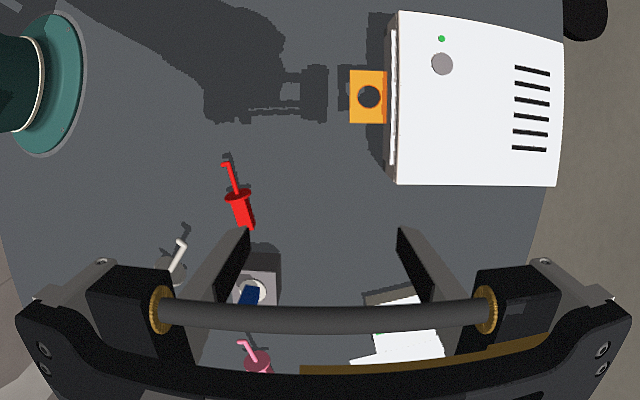

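Wrist view: the orange tongue's hole is near (369,97), the cabinet is to its right, and the blue grip is partly hidden at (250,295). I'll fit the hole and cabinet edges.

```bash
python3 - <<'E'
from h import *
import pickle
o=pickle.load(open("pics/w1.pkl","rb")); im=cv2.imread("pics/w1.png")
m=hsvmask(im,(8,150,120),(22,255,255)); m[:60]=0;m[140:]=0
cs,hi=cv2.findContours(m,cv2.RETR_CCOMP,cv2.CHAIN_APPROX_NONE)
for c,h in zip(cs,hi[0]):
    if len(c)<20: continue
    if h[3]>=0:
        pts=np.array([onz("wrist",p,.055,o)[:2] for p in c[:,0].astype(float)])
        e=cv2.fitEllipse(c); ce,r=cv2.minEnclosingCircle((pts*1000).astype(np.float32)); print("hole",e,onz("wrist",e[0],.055,o).round(4),pts.mean(0).round(4),ce,r)
    else:
        pts=np.array([onz("wrist",p,.055,o)[:2] for p in c[:,0].astype(float)])
        r=cv2.minAreaRect((pts*1000).astype(np.float32)); print("tongue",r)
s=6;cv2.imwrite("pics/z.png",cv2.resize(im[50:200,330:450],None,fx=4,fy=4,interpolation=cv2.INTER_CUBIC))
s=6;cv2.imwrite("pics/z2.png",cv2.resize(im[260:320,200:290],None,fx=6,fy=6,interpolation=cv2.INTER_CUBIC))
w=hsvmask(im,(0,0,205),(180,40,255)); k,l,st,ce=cv2.connectedComponentsWithStats(w)
i=1+st[1:,4].argmax()
cs,_=cv2.findContours((l==i).astype(np.uint8),cv2.RETR_EXTERNAL,cv2.CHAIN_APPROX_NONE)
c=max(cs,key=len); pts=np.array([onz("wrist",p,.095,o)[:2] for p in c[:,0].astype(float)])
print("cab",cv2.minAreaRect((pts*1000).astype(np.float32)))
E
```

```text
tongue ((604.7476196289062, -30.385623931884766), (45.32668685913086, 64.70740509033203), 5.7836408615112305)
hole ((368.3128967285156, 96.31246185302734), (22.82768440246582, 23.375396728515625), 127.39854431152344) [ 0.6054 -0.0302  0.055 ] [ 0.6054 -0.0301] (605.509033203125, -30.110549926757812) 14.622543334960938
cab ((751.8643798828125, -16.392417907714844), (238.4206085205078, 197.76913452148438), 5.324136257171631)
```

View pics/z.png

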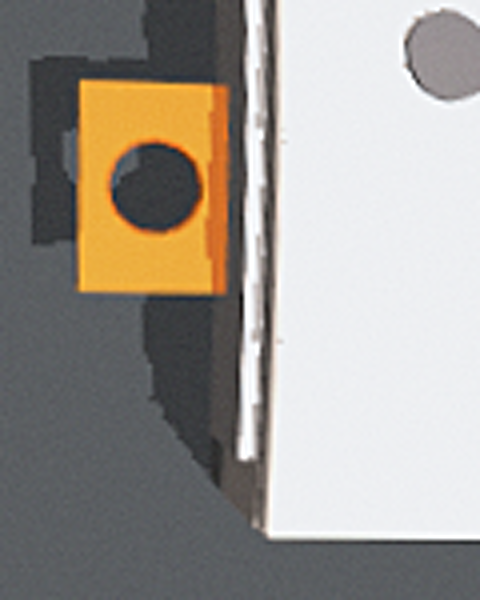

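View pics/z2.png

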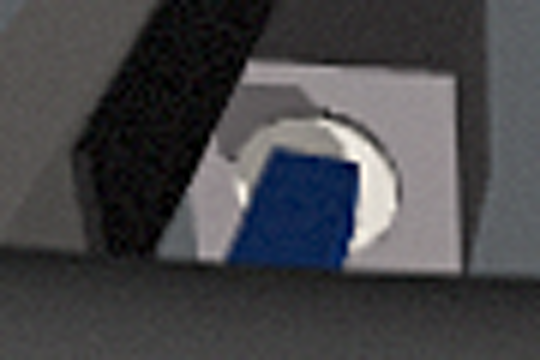

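```bash
python3 - <<'E'
from h import *
plan((.473,-.386,.25),-5.3)
E
```

```text
clock 3.2 tcp [ 0.5593 -0.1317  0.2503] yaw 5.39 tilt [-0.02 -0.01] F [0.19 0.56 0.08] w 0.0944
shift cm [-10.99  24.51   0.04]
turn units [0.002 0.004 1.782]
```

Call:
carry_out([
  [[-1, 2.3, 0, 0, 0, 0, 0], [-1.5, 3.4, 0, 0, 0, 0, 0], [-1.5, 3.4, 0, 0, 0, 0, 0], [-1.5, 3.4, 0, 0, 0, 0, 0], [-1.5, 3.4, 0, 0, 0, 0, 0], [-1.5, 3.4, 0, 0, 0, 0, 0], [-1.5, 3.2, 0, 0, 0, 0, 0], [-1, 2, 0, 0, 0, 0.9, 0], [0, 0, 0, 0, 0, 0.88, 0], [0, 0, 0, 0, 0, 0, 0]],
])

```text
clock: 4.2
ee_pos: [0.472, -0.3864, 0.2503]
orientation: [[0.995, -0.095, -0.0], [-0.095, -0.995, -0.0], [-0.0, 0.0, -1.0]]
ft_force: [0.9, 0.8, -0.6]
gripper_width: 0.0939
```

```bash
python3 - <<'E'
from h import *
import pickle
o=ctrl.get_obs(); plan((.473,-.306,.2),-5.5,o)
im=camera("wrist")[:,:,::-1]; cv2.imwrite("pics/w2.png",im); pickle.dump(o,open("pics/w2.pkl","wb"))
p=proj("wrist",(.473,-.306,.116),o); print(p); x,y=int(p[0])-60,int(p[1])-60
cv2.imwrite("pics/z3.png",cv2.resize(im[max(y,0):y+120,x:x+120],None,fx=5,fy=5,interpolation=cv2.INTER_CUBIC)); print(x,y)
E
```

```text
clock 4.2 tcp [ 0.472  -0.3864  0.2503] yaw -5.44 tilt [-0.03 -0.  ] F [ 0.86  0.85 -0.6 ] w 0.0939
shift cm [-0.66 -8.02  5.03]
turn units [0.001 0.004 0.009]
[315.49690489 109.12868867]
255 49
```

View pics/z3.png

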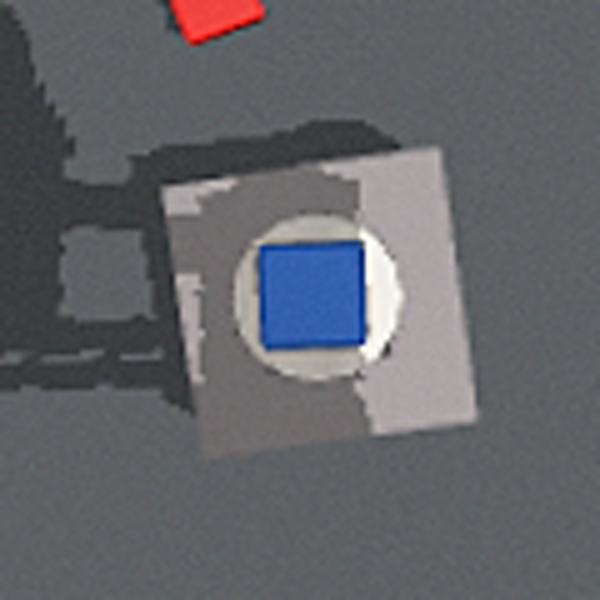

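Grip top centre is at about (317,108) and nearly aligned with the tool. The stand block is turned by about 8° in the image.

```bash
python3 - <<'E'
from h import *
import pickle
o=pickle.load(open("pics/w2.pkl","rb")); im=cv2.imread("pics/w2.png")
m=hsvmask(im,(105,120,60),(125,255,255)); m[:80]=0; m[140:]=0
cs,_=cv2.findContours(m,cv2.RETR_EXTERNAL,cv2.CHAIN_APPROX_NONE); c=max(cs,key=cv2.contourArea)
pts=np.array([onz("wrist",p,.116,o)[:2] for p in c[:,0].astype(float)])
print("grip",cv2.minAreaRect((pts*1000).astype(np.float32)))
print("stand quad",[onz("wrist",(255+a/5-.4,49+b/5-.4),.06,o).round(4)[:2] for a,b in ((162,186),(440,148),(478,422),(207,460))])
q=np.array([onz("wrist",(255+a/5-.4,49+b/5-.4),.06,o)[:2] for a,b in ((162,186),(440,148),(478,422),(207,460))])
print(q.mean(0), np.degrees(np.arctan2(*((q[1]-q[0]+q[2]-q[3])[::-1]))), np.linalg.norm(q[1]-q[0]),np.linalg.norm(q[2]-q[1]))
print("collar c",onz("wrist",(255+318/5-.4,49+298/5-.4),.064,o))
plan((*(np.array(cv2.minAreaRect((pts*1000).astype(np.float32))[0])/1000),.11))
E
```

```text
grip ((474.619873046875, -304.50164794921875), (21.270790100097656, 20.06275749206543), 84.69898986816406)
stand quad [array([ 0.441, -0.274]), array([ 0.5069, -0.2714]), array([ 0.5101, -0.3376]), array([ 0.4449, -0.3407])]
[ 0.47571921 -0.30595656] 2.478872598427013 0.0659925349863158 0.06628813999559804
collar c [ 0.47505005 -0.30478217  0.064     ]
clock 4.25 tcp [ 0.4724 -0.3858  0.2503] yaw -5.2 tilt [-0.02  0.01] F [1.15 0.01 0.22] w 0.0937
shift cm [-0.51 -8.11 14.03]
```

Call:
carry_out([
  [[-0.14, -2, 0.8, 0, 0, 0, 0], [-0.2, -2.5, 2.5, 0, 0, 0, 0], [-0.2, -2.4, 2.5, 0, 0, 0, 0], [-0.1, -1.1, 2.7, 0, 0, 0, 0], [0, 0, 3, 0, 0, 0, 0], [0, 0, 3, 0, 0, 0, 0], [0, 0, 2, 0, 0, 0, 0], [0, 0, 1.5, 0, 0, 0, 0], [0, 0, 0, 0, 0, 0, 0], [0, 0, 0, 0, 0, 0, 0]],
])

```text
clock: 5.25
ee_pos: [0.474, -0.3057, 0.0711]
orientation: [[0.996, -0.093, 0.0], [-0.093, -0.996, -0.0], [0.001, 0.0, -1.0]]
ft_force: [-0.8, 0.8, -0.2]
gripper_width: 0.0937
```

```bash
python3 - <<'E'
from h import *
import pickle
plan((.4737,-.305,.070),-5.3)
for n,x,y in(("side",270,180),("scene",170,130)):
    im=camera(n)[:,:,::-1]; cv2.imwrite(f"pics/{n}3.png",cv2.resize(im[y:y+130,x:x+130],None,fx=5,fy=5,interpolation=cv2.INTER_CUBIC)[:600])
E
```

```text
clock 5.25 tcp [ 0.474  -0.3057  0.0711] yaw -5.31 tilt [ 0.03 -0.01] F [-0.76  0.84 -0.17] w 0.0937
shift cm [-0.03 -0.07  0.11]
turn units [ 0.002 -0.005 -0.002]
```

View pics/side3.png

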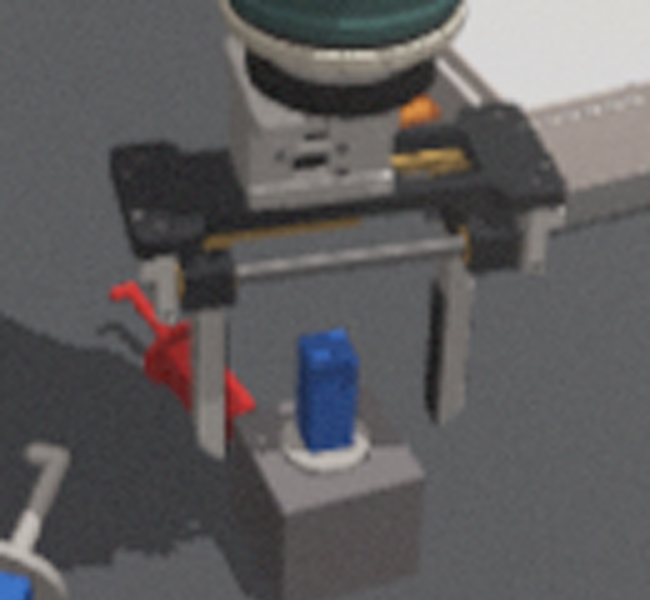

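View pics/scene3.png

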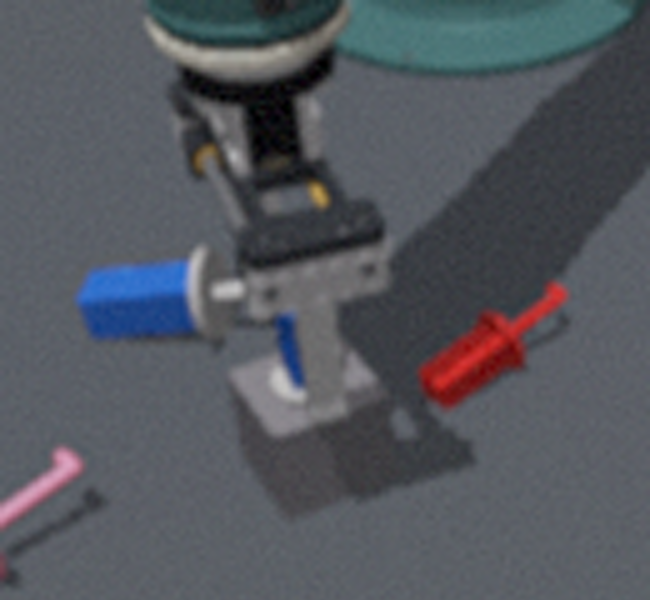

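Fingers straddle the grip centrally. Closing.

Call:
carry_out([
  [[0, -0.05, 0.1, 0, 0, 0, 0.5], [0, 0, 0, 0, 0, 0, 0.7], [0, 0, 0, 0, 0, 0, 1], [0, 0, 0, 0, 0, 0, 1], [0, 0, 0, 0, 0, 0, 1], [0, 0, 0, 0, 0, 0, 1], [0, 0, 0, 0, 0, 0, 1], [0, 0, 0, 0, 0, 0, 1], [0, 0, 0, 0, 0, 0, 1], [0, 0, 0, 0, 0, 0, 1]],
])

```text
clock: 6.35
ee_pos: [0.4736, -0.3052, 0.0695]
orientation: [[0.996, -0.094, -0.0], [-0.094, -0.996, -0.0], [-0.0, 0.0, -1.0]]
ft_force: [-0.3, -0.2, -0.6]
gripper_width: 0.0217
```

```bash
python3 - <<'E'
from h import *
plan()
o=ctrl.get_obs(); print(o['moment'])
E
```

```text
clock 6.35 tcp [ 0.4736 -0.3052  0.0695] yaw -5.4 tilt [-0.   -0.01] F [-0.28 -0.16 -0.6 ] w 0.0217
[-0.10462489  0.06533032  0.02226248]
```

Call:
carry_out([
  [[0, 0, -0.5, 0, 0, 0, 1], [0, 0, -1.5, 0, 0, 0, 1], [0, 0, -2, 0, 0, 0, 1], [0, 0, -2, 0, 0, 0, 1], [0, 0, -2, 0, 0, 0, 1], [0, 0, -1.5, 0, 0, 0, 1], [0, 0, -0.5, 0, 0, 0, 1], [0, 0, 0, 0, 0, 0, 1]],
])

```text
clock: 7.15
ee_pos: [0.4739, -0.3051, 0.1701]
orientation: [[0.996, -0.094, 0.001], [-0.094, -0.996, -0.0], [0.001, 0.0, -1.0]]
ft_force: [-0.2, 0.4, -2.7]
gripper_width: 0.0216
```

```bash
python3 - <<'E'
from h import *
plan((.600,-.032,.17),5.4)
im=camera("side")[:,:,::-1]; cv2.imwrite("pics/side4.png",cv2.resize(im[180:310,270:400],None,fx=4.5,fy=4.5,interpolation=cv2.INTER_CUBIC))
E
```

```text
clock 7.15 tcp [ 0.4739 -0.3051  0.1701] yaw -5.38 tilt [ 0.06 -0.01] F [-0.15  0.41 -2.66] w 0.0216
shift cm [ 9.990e+00 -2.838e+01  2.000e-02]
turn units [ 0.002 -0.01  -1.797]
```

View pics/side4.png

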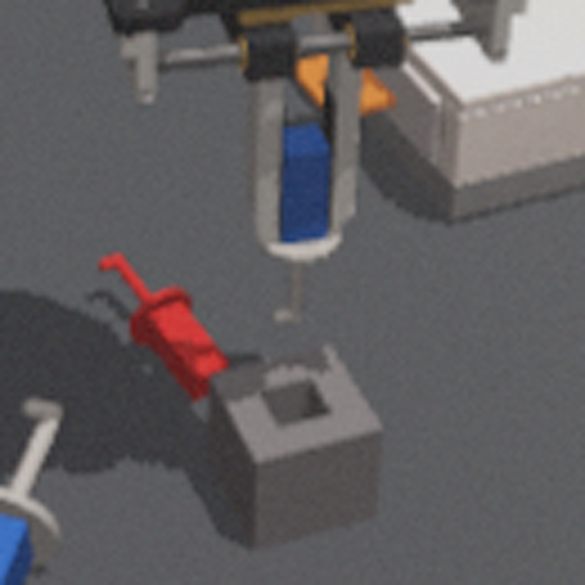

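The hook hangs straight, with the toe pointing to -x as expected. Next, over the tongue.

Call:
carry_out([
  [[0.5, -1.4, 0, 0, 0, 0, 1], [1, -2.8, 0, 0, 0, 0, 1], [1.4, -4, 0, 0, 0, 0, 1], [1.4, -4, 0, 0, 0, 0, 1], [1.4, -4, 0, 0, 0, 0, 1], [1.4, -4, 0, 0, 0, 0, 1], [1.4, -4, 0, 0, 0, 0, 1], [1, -2.8, 0, 0, 0, -0.8, 1], [0.5, -1.4, 0, 0, 0, -1, 1], [0, 0, 0, 0, 0, 0, 1]],
])

```text
clock: 8.2
ee_pos: [0.5991, -0.0288, 0.1687]
orientation: [[0.995, 0.103, -0.001], [0.103, -0.995, 0.0], [-0.001, -0.0, -1.0]]
ft_force: [0.6, 0.8, -1.5]
gripper_width: 0.0222
```

```bash
python3 - <<'E'
from h import *
import pickle
plan((.605,-.031,.15),5.4)
im=camera("side")[:,:,::-1]; cv2.imwrite("pics/side5f.png",im); cv2.imwrite("pics/side5.png",cv2.resize(im[120:230,290:420],None,fx=5,fy=5,interpolation=cv2.INTER_CUBIC))
o=ctrl.get_obs(); pickle.dump(o,open("pics/w5.pkl","wb"))
im=camera("wrist")[:,:,::-1]; cv2.imwrite("pics/w5.png",im)
E
```

```text
clock 8.2 tcp [ 0.5991 -0.0288  0.1687] yaw 5.92 tilt [-0.05  0.01] F [ 0.56  0.76 -1.51] w 0.0222
shift cm [0.56 0.28 1.87]
turn units [-0.003  0.009  0.087]
```

View pics/side5.png

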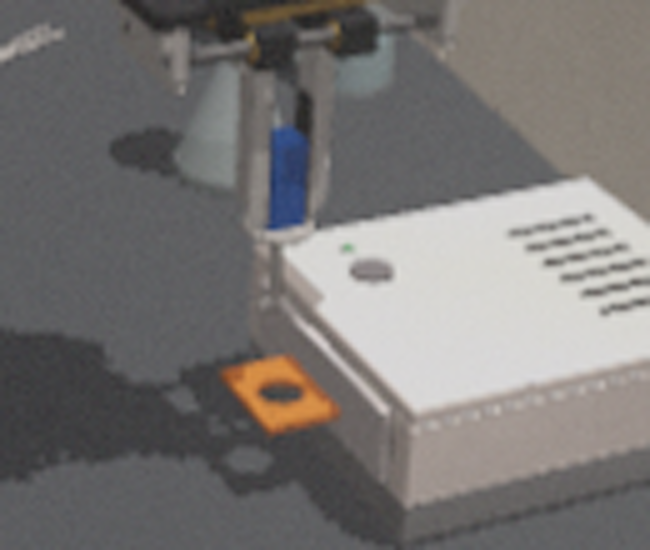

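View pics/w5.png

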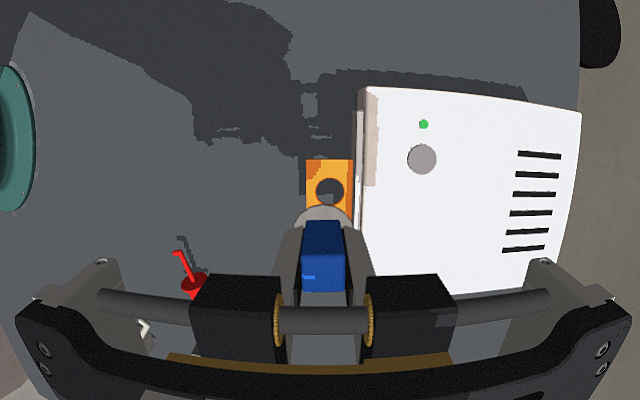

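```bash
python3 - <<'E'
from h import *
import pickle
o=pickle.load(open("pics/w5.pkl","rb")); p=np.array(o['ee_pos']); print(p)
im=cv2.imread("pics/side5f.png")
tip=p-[0,0,.0595]
print("pred tip",proj("side",tip),"zoom",(proj("side",tip)-[290,120]+.4)*5, "collar",(proj("side",tip+[0,0,.05])-[290,120]+.4)*5,"griptop",(proj("side",tip+[0,0,.106])-[290,120]+.4)*5)
m=hsvmask(im,(8,130,100),(22,255,255)); 
cs,hi=cv2.findContours(m,cv2.RETR_CCOMP,cv2.CHAIN_APPROX_NONE)
for c,h in zip(cs,hi[0]):
    if len(c)>10:
        e=cv2.fitEllipse(c); print(h[3],e,onz("side",e[0],.055))
im2=cv2.imread("pics/w5.png")
m=hsvmask(im2,(5,130,60),(22,255,255)); m[:150]=0;m[230:]=0
cs,hi=cv2.findContours(m,cv2.RETR_CCOMP,cv2.CHAIN_APPROX_NONE)
for c,h in zip(cs,hi[0]):
    if len(c)>20: e=cv2.fitEllipse(c); print("w",h[3],e,onz("wrist",e[0],.055,o))
cv2.imwrite("pics/z6.png",cv2.resize(im[140:210,325:365],None,fx=8,fy=8,interpolation=cv2.INTER_CUBIC))
cv2.imwrite("pics/z7.png",cv2.resize(im2[140:300,250:400],None,fx=3.7,fy=3.7,interpolation=cv2.INTER_CUBIC))
print("w pred grip top",proj("wrist",p+[0,0,.0465],o),"collar",proj("wrist",p+[0,0,-.0055],o))
E
```

```text
[ 0.59861226 -0.03087838  0.1689496 ]
pred tip [344.99096689 181.14449589] zoom [276.95483447 307.72247943] collar [280.80162346 228.19139998] griptop [285.33361149 134.49405903]
-1 ((345.5684509277344, 198.46726989746094), (12.905617713928223, 20.738697052001953), 110.3532485961914) [ 0.6008382  -0.03608276  0.055     ]
0 ((345.578125, 198.2783203125), (4.918083667755127, 9.113381385803223), 92.51594543457031) [ 0.60121662 -0.03515879  0.055     ]
-1 ((259.93609619140625, 146.29600524902344), (15.382355690002441, 18.120431900024414), 165.7838134765625) [0.43224013 0.36939246 0.055     ]
w -1 ((329.948974609375, 184.27755737304688), (50.87717056274414, 62.88296890258789), 165.33859252929688) [ 0.60546041 -0.0228089   0.055     ]
w pred grip top [321.26158979 275.479674  ] collar [321.68892031 234.74604994]
```

View pics/z6.png

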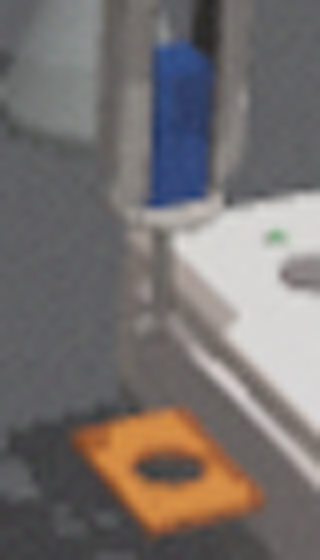

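View pics/z7.png

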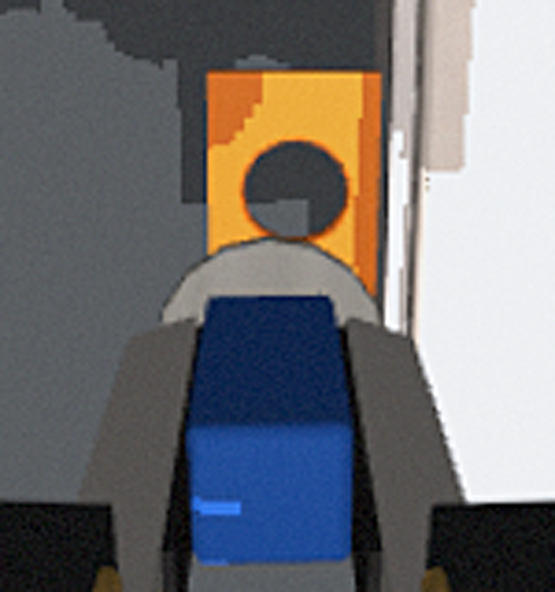

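```bash
python3 - <<'E'
from h import *
plan((.6055,-.031,.122),5.4)
E
```

```text
clock 8.3 tcp [ 0.5983 -0.0321  0.1692] yaw 5.33 tilt [-0.04 -0.03] F [-0.14 -0.73 -2.14] w 0.0217
shift cm [ 0.73 -0.05  4.72]
turn units [ 0.004  0.006 -0.011]
```

Call:
carry_out([
  [[0.3, 0, 1, 0, 0, 0, 1], [0.4, -0.05, 1.5, 0, 0, 0, 1], [0, 0, 1.5, 0, 0, 0, 1], [0, 0, 0.7, 0, 0, 0, 1], [0, 0, 0, 0, 0, 0, 1], [0, 0, 0, 0, 0, 0, 1]],
])

```text
clock: 8.9
ee_pos: [0.6057, -0.0304, 0.1225]
orientation: [[0.996, 0.094, -0.0], [0.094, -0.996, -0.0], [-0.0, 0.0, -1.0]]
ft_force: [-0.0, 0.0, -0.6]
gripper_width: 0.0223
```

```bash
python3 - <<'E'
from h import *
import pickle
plan((.6055,-.031,.122),5.4)
o=ctrl.get_obs(); p=np.array(o['ee_pos']); 
im=camera("side")[:,:,::-1]; cv2.imwrite("pics/side6f.png",im); cv2.imwrite("pics/side6.png",cv2.resize(im[155:215,320:375],None,fx=10,fy=10,interpolation=cv2.INTER_CUBIC))
print((proj("side",p-[0,0,.0595])-[320,155]+.45)*10)
im=camera("wrist")[:,:,::-1]; cv2.imwrite("pics/w6.png",cv2.resize(im[140:300,250:400],None,fx=3.7,fy=3.7,interpolation=cv2.INTER_CUBIC))
E
```

```text
clock 8.9 tcp [ 0.6057 -0.0304  0.1225] yaw 5.38 tilt [-0.01 -0.02] F [-0.03  0.04 -0.57] w 0.0223
shift cm [-0.02  0.05  0.05]
turn units [ 0.003  0.001 -0.003]
[270.27867623 402.61065856]
```

View pics/side6.png

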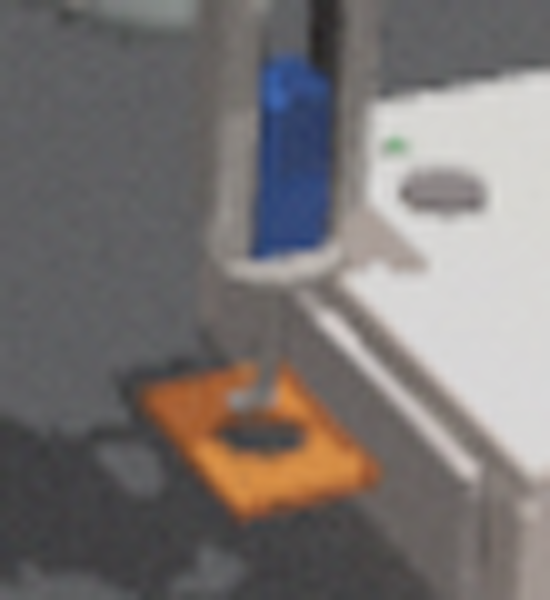

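View pics/w6.png

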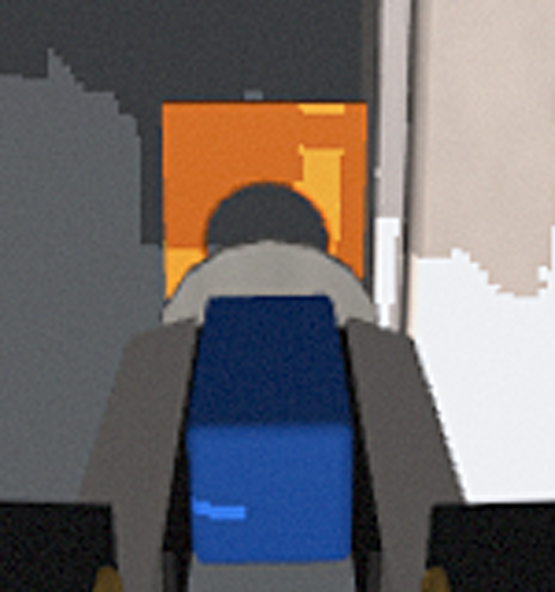

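```bash
python3 - <<'E'
from h import *
f=lambda a,b:(320+a/10-.45,155+b/10-.45)
for q in ((138,395),(275,362),(382,468),(260,431.5),(262,435)): print(q,onz("side",f(*q),.055).round(4))
print("tip obs",onz("side",f(265,405),.063).round(4),"tip pred",onz("side",f(270,403),.063).round(4))
E
```

```text
(138, 395) [ 0.5754 -0.0037  0.055 ]
(275, 362) [0.6198 0.0019 0.055 ]
(382, 468) [ 0.6284 -0.0601  0.055 ]
(260, 431.5) [ 0.6022 -0.0323  0.055 ]
(262, 435) [ 0.6021 -0.0342  0.055 ]
tip obs [ 0.6038 -0.0312  0.063 ] tip pred [ 0.6055 -0.0306  0.063 ]
```

Side and wrist agree: the rod is about 1–1.6 mm behind the hole centre along x and within 1 mm in y. Lowering gently.

Call:
carry_out([
  [[0.05, 0, 0.3, 0, 0, 0, 1], [0, 0, 0.4, 0, 0, 0, 1], [0, 0, 0.4, 0, 0, 0, 1], [0, 0, 0, 0, 0, 0, 1]],
])

```text
clock: 9.4
ee_pos: [0.6059, -0.0301, 0.1109]
orientation: [[0.996, 0.094, -0.001], [0.094, -0.996, -0.0], [-0.001, 0.0, -1.0]]
ft_force: [0.1, -1.0, -1.1]
gripper_width: 0.022
```

Call:
carry_out([
  [[0, 0, 0.4, 0, 0, 0, 1], [0, 0, 0.4, 0, 0, 0, 1], [0, 0, 0.4, 0, 0, 0, 1], [0, 0, 0.15, 0, 0, 0, 1], [0, 0, 0, 0, 0, 0, 1]],
])

```text
clock: 9.9
ee_pos: [0.606, -0.0302, 0.0977]
orientation: [[0.996, 0.094, -0.0], [0.094, -0.996, -0.0], [-0.0, 0.0, -1.0]]
ft_force: [-0.0, 0.1, -1.2]
gripper_width: 0.0219
```

```bash
python3 - <<'E'
from h import *
import pickle
plan((.6055,-.031,.098),5.4)
o=ctrl.get_obs(); p=np.array(o['ee_pos']); print(o['moment'])
im=camera("side")[:,:,::-1]; cv2.imwrite("pics/side7f.png",im); cv2.imwrite("pics/side7.png",cv2.resize(im[155:215,320:375],None,fx=10,fy=10,interpolation=cv2.INTER_CUBIC))
E
```

```text
clock 9.9 tcp [ 0.606  -0.0302  0.0977] yaw 5.4 tilt [-0.02 -0.01] F [-0.04  0.1  -1.15] w 0.0219
shift cm [-0.06  0.08 -0.03]
turn units [0.001 0.004 0.   ]
[-0.1170476   0.07112425  0.03806195]
```

View pics/side7.png

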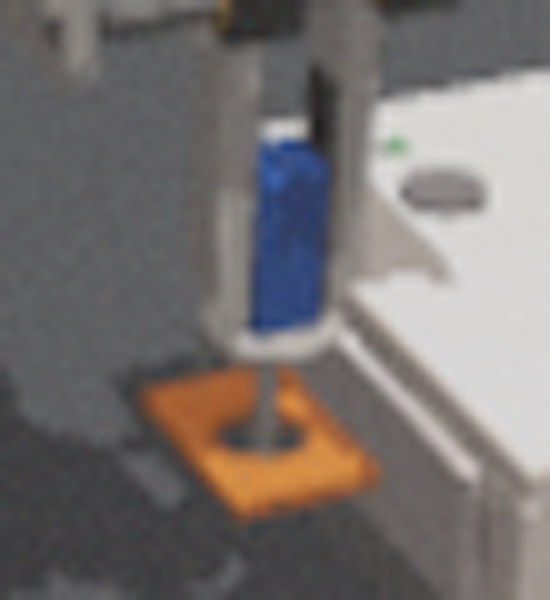

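The rod passes through the hole with no contact force. Drawing slowly.

Call:
carry_out([
  [[-0.3, 0, 0, 0, 0, 0, 1], [-0.3, 0, 0, 0, 0, 0, 1], [-0.3, 0, 0, 0, 0, 0, 1], [-0.3, 0, 0, 0, 0, 0, 1], [-0.3, 0, 0, 0, 0, 0, 1], [-0.3, 0, 0, 0, 0, 0, 1], [-0.3, 0, 0, 0, 0, 0, 1], [0, 0, 0, 0, 0, 0, 1]],
])

```text
clock: 10.75
ee_pos: [0.585, -0.0322, 0.0981]
orientation: [[0.996, 0.094, -0.0], [0.094, -0.996, 0.0], [-0.0, -0.0, -1.0]]
ft_force: [0.9, 0.1, -1.3]
gripper_width: 0.0219
```

```bash
python3 - <<'E'
from h import *
plan()
o=ctrl.get_obs(); print(o['moment'])
im=camera("side")[:,:,::-1]; cv2.imwrite("pics/side8f.png",im); cv2.imwrite("pics/side8.png",cv2.resize(im[150:215,310:380],None,fx=8,fy=8,interpolation=cv2.INTER_CUBIC))
E
```

```text
clock 10.75 tcp [ 0.585  -0.0322  0.0981] yaw 5.39 tilt [-0.  0.] F [ 0.88  0.06 -1.28] w 0.0219
[-0.0397184  -0.29381307 -0.00841246]
```

View pics/side8.png

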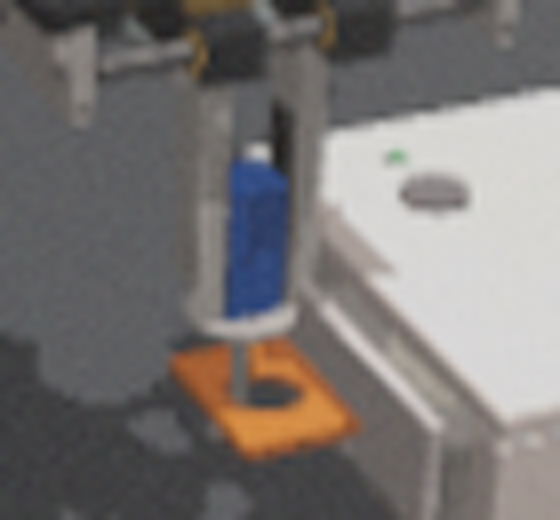

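Rod sits against the front edge of the hole and the tray is coming along. Continuing.

Call:
carry_out([
  [[-0.3, 0, 0.1, 0, 0, 0, 1], [-0.4, 0, 0.1, 0, 0, 0, 1], [-0.4, 0, 0.1, 0, 0, 0, 1], [-0.4, 0, 0, 0, 0, 0, 1], [-0.4, 0, 0, 0, 0, 0, 1], [-0.4, 0, 0, 0, 0, 0, 1], [-0.4, 0, 0, 0, 0, 0, 1], [-0.3, 0, 0, 0, 0, 0, 1], [-0.2, 0, 0, 0, 0, 0, 1], [-0.1, 0, 0, 0, 0, 0, 1]],
])

```text
clock: 11.8
ee_pos: [0.5522, -0.0353, 0.095]
orientation: [[0.996, 0.094, -0.0], [0.094, -0.996, -0.0], [-0.0, 0.0, -1.0]]
ft_force: [3.0, 0.1, -2.5]
gripper_width: 0.0215
```

```bash
python3 - <<'E'
from h import *
plan()
o=ctrl.get_obs(); print(o['moment'])
im=camera("side")[:,:,::-1]; cv2.imwrite("pics/side9.png",cv2.resize(im[150:215,300:380],None,fx=8,fy=8,interpolation=cv2.INTER_CUBIC))
E
```

```text
clock 11.8 tcp [ 0.5522 -0.0353  0.095 ] yaw 5.4 tilt [-0.01 -0.  ] F [ 3.04  0.1  -2.51] w 0.0215
[-0.10271308 -0.90620521  0.00733135]
```

View pics/side9.png

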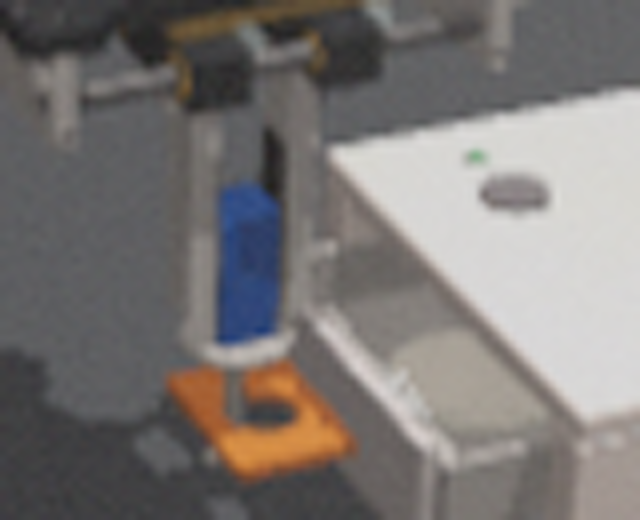

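Call:
carry_out([
  [[-0.2, 0, 0, 0, 0, 0, 1], [-0.3, 0, 0, 0, 0, 0, 1], [-0.3, 0, 0, 0, 0, 0, 1], [-0.3, 0, 0, 0, 0, 0, 1], [-0.3, 0, 0, 0, 0, 0, 1], [-0.3, 0, 0, 0, 0, 0, 1], [-0.2, 0, 0, 0, 0, 0, 1], [-0.2, 0, 0, 0, 0, 0, 1], [-0.1, 0, 0, 0, 0, 0, 1]],
])

```text
clock: 12.75
ee_pos: [0.5303, -0.0373, 0.095]
orientation: [[0.996, 0.094, -0.0], [0.094, -0.996, -0.0], [-0.0, 0.0, -1.0]]
ft_force: [2.7, 0.4, -3.3]
gripper_width: 0.0219
```

Call:
carry_out([
  [[-0.1, 0, 0, 0, 0, 0, 1], [-0.1, 0, 0, 0, 0, 0, 1], [-0.1, 0, 0, 0, 0, 0, 1], [-0.1, 0, 0, 0, 0, 0, 1]],
])

```text
clock: 13.15
ee_pos: [0.5265, -0.0377, 0.095]
orientation: [[0.996, 0.094, 0.0], [0.094, -0.996, -0.0], [0.0, 0.0, -1.0]]
ft_force: [2.6, -0.3, -3.4]
gripper_width: 0.022
```

```bash
python3 - <<'E'
from h import *
plan()
o=ctrl.get_obs(); print(o['moment'])
E
```

```text
clock 13.15 tcp [ 0.5265 -0.0377  0.095 ] yaw 5.4 tilt [ 0.   -0.01] F [ 2.65 -0.31 -3.37] w 0.022
[ 0.15032696 -0.86982298 -0.00638974]
```

Call:
carry_out([
  [[-0.1, 0, 0, 0, 0, 0, 1], [-0.1, 0, 0, 0, 0, 0, 1], [-0.1, 0, 0, 0, 0, 0, 1], [-0.1, 0, 0, 0, 0, 0, 1], [-0.1, 0, 0, 0, 0, 0, 1]],
])

```text
clock: 13.65
ee_pos: [0.5215, -0.0381, 0.095]
orientation: [[0.996, 0.094, -0.0], [0.094, -0.996, -0.0], [-0.0, 0.0, -1.0]]
ft_force: [2.4, 0.4, -2.9]
gripper_width: 0.0223
```

Call:
carry_out([
  [[-0.1, 0, 0, 0, 0, 0, 1], [-0.1, 0, 0, 0, 0, 0, 1], [-0.1, 0, 0, 0, 0, 0, 1], [-0.1, 0, 0, 0, 0, 0, 1]],
])

```text
clock: 14.05
ee_pos: [0.5175, -0.0385, 0.095]
orientation: [[0.996, 0.094, 0.0], [0.094, -0.996, -0.0], [0.0, 0.0, -1.0]]
ft_force: [3.7, 2.0, -2.9]
gripper_width: 0.0219
```

Call:
carry_out([
  [[-0.1, 0, 0, 0, 0, 0, 1], [-0.1, 0, 0, 0, 0, 0, 1], [-0.1, 0, 0, 0, 0, 0, 1], [0, 0, 0, 0, 0, 0, 1]],
])

```text
clock: 14.45
ee_pos: [0.5144, -0.0388, 0.095]
orientation: [[0.996, 0.094, -0.0], [0.094, -0.996, -0.0], [-0.0, 0.0, -1.0]]
ft_force: [1.3, 0.7, -3.3]
gripper_width: 0.0216
```

```bash
python3 - <<'E'
from h import *
plan()
o=ctrl.get_obs(); print(o['moment'])
E
```

```text
clock 14.45 tcp [ 0.5144 -0.0388  0.095 ] yaw 5.4 tilt [-0.01 -0.  ] F [ 1.28  0.75 -3.29] w 0.0216
[ 0.19509793 -0.57487491 -0.01556624]
```

Not at the stop yet (about 82 mm out). I'll keep going in short steps.

Call:
carry_out([
  [[-0.1, 0, 0, 0, 0, 0, 1], [-0.1, 0, 0, 0, 0, 0, 1], [-0.1, 0, 0, 0, 0, 0, 1], [-0.1, 0, 0, 0, 0, 0, 1], [-0.1, 0, 0, 0, 0, 0, 1]],
])

```text
clock: 14.95
ee_pos: [0.5095, -0.0393, 0.095]
orientation: [[0.996, 0.094, 0.0], [0.094, -0.996, -0.0], [0.0, 0.0, -1.0]]
ft_force: [3.9, 1.1, -2.3]
gripper_width: 0.0221
```

```bash
python3 - <<'E'
from h import *
plan()
o=ctrl.get_obs(); print(o['moment'])
E
```

```text
clock 14.95 tcp [ 0.5095 -0.0393  0.095 ] yaw 5.4 tilt [ 0.   -0.01] F [ 3.92  1.1  -2.34] w 0.0221
[ 0.27472103 -0.84236329  0.02915173]
```

Call:
carry_out([
  [[-0.1, 0, 0, 0, 0, 0, 1], [-0.1, 0, 0, 0, 0, 0, 1], [-0.1, 0, 0, 0, 0, 0, 1], [-0.1, 0, 0, 0, 0, 0, 1]],
])

```text
clock: 15.35
ee_pos: [0.5056, -0.0397, 0.095]
orientation: [[0.996, 0.094, 0.0], [0.094, -0.996, -0.0], [0.0, 0.0, -1.0]]
ft_force: [3.5, 0.7, -2.2]
gripper_width: 0.0221
```

```bash
python3 - <<'E'
from h import *
plan()
o=ctrl.get_obs(); print(o['moment'])
im=camera("side")[:,:,::-1]; cv2.imwrite("pics/side10.png",cv2.resize(im[150:215,300:380],None,fx=8,fy=8,interpolation=cv2.INTER_CUBIC))
E
```

```text
clock 15.35 tcp [ 0.5056 -0.0397  0.095 ] yaw 5.4 tilt [ 0. -0.] F [ 3.47  0.7  -2.24] w 0.0221
[ 0.23799153 -0.84992084  0.02871393]
```

View pics/side10.png

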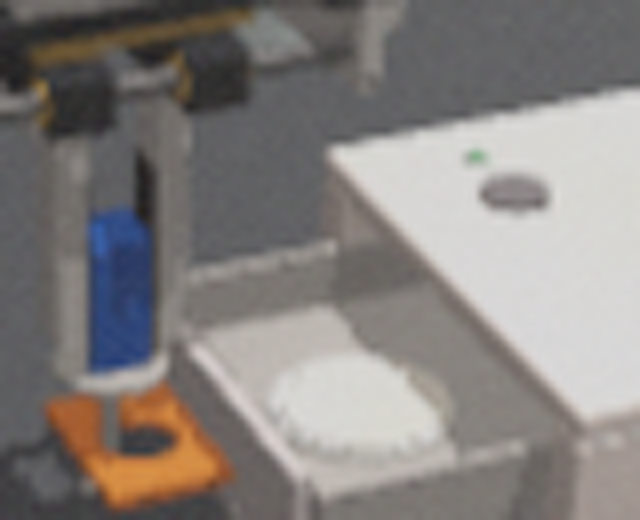

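Hook upright, tray about 90 mm out, drag still about 3 N. Continuing.

Call:
carry_out([
  [[-0.1, 0, 0, 0, 0, 0, 1], [-0.1, 0, 0, 0, 0, 0, 1], [-0.1, 0, 0, 0, 0, 0, 1], [-0.1, 0, 0, 0, 0, 0, 1]],
])

```text
clock: 15.8
ee_pos: [0.5016, -0.04, 0.095]
orientation: [[0.996, 0.094, 0.0], [0.094, -0.996, -0.0], [0.0, 0.0, -1.0]]
ft_force: [2.7, 2.2, -3.0]
gripper_width: 0.0216
```

```bash
python3 - <<'E'
from h import *
plan()
o=ctrl.get_obs(); print(o['moment'])
E
```

```text
clock 15.8 tcp [ 0.5016 -0.04    0.095 ] yaw 5.4 tilt [ 0. -0.] F [ 2.73  2.16 -3.03] w 0.0216
[ 0.31070403 -0.82621083  0.01437717]
```

Call:
carry_out([
  [[-0.1, 0, 0, 0, 0, 0, 1], [-0.1, 0, 0, 0, 0, 0, 1], [-0.1, 0, 0, 0, 0, 0, 1], [-0.1, 0, 0, 0, 0, 0, 1]],
])

```text
clock: 16.2
ee_pos: [0.4976, -0.0404, 0.095]
orientation: [[0.996, 0.094, -0.0], [0.094, -0.996, -0.0], [-0.0, 0.0, -1.0]]
ft_force: [3.1, 1.8, -2.9]
gripper_width: 0.0218
```

```bash
python3 - <<'E'
from h import *
plan()
o=ctrl.get_obs(); print(o['moment'])
E
```

```text
clock 16.2 tcp [ 0.4976 -0.0404  0.095 ] yaw 5.4 tilt [-0.   -0.01] F [ 3.06  1.81 -2.87] w 0.0218
[ 0.29145883 -0.87354016 -0.00124049]
```

Call:
carry_out([
  [[-0.1, 0, 0, 0, 0, 0, 1], [-0.1, 0, 0, 0, 0, 0, 1], [-0.1, 0, 0, 0, 0, 0, 1], [-0.1, 0, 0, 0, 0, 0, 1]],
])

```text
clock: 16.6
ee_pos: [0.4936, -0.0408, 0.095]
orientation: [[0.996, 0.094, -0.0], [0.094, -0.996, -0.0], [-0.0, 0.0, -1.0]]
ft_force: [2.9, 1.4, -2.9]
gripper_width: 0.0219
```

```bash
python3 - <<'E'
from h import *
plan()
o=ctrl.get_obs(); print(o['moment'])
E
```

```text
clock 16.6 tcp [ 0.4936 -0.0408  0.095 ] yaw 5.4 tilt [-0.   -0.01] F [ 2.9   1.43 -2.89] w 0.0219
[ 0.36161721 -0.75933655 -0.00901832]
```

Call:
carry_out([
  [[-0.1, 0, 0, 0, 0, 0, 1], [-0.1, 0, 0, 0, 0, 0, 1], [-0.1, 0, 0, 0, 0, 0, 1], [-0.1, 0, 0, 0, 0, 0, 1]],
])

```text
clock: 17.0
ee_pos: [0.4899, -0.0411, 0.095]
orientation: [[0.996, 0.094, 0.001], [0.094, -0.996, -0.0], [0.001, 0.0, -1.0]]
ft_force: [6.1, 2.3, -4.9]
gripper_width: 0.0221
```

```bash
python3 - <<'E'
from h import *
plan()
o=ctrl.get_obs(); print(o['moment'])
E
```

```text
clock 17.0 tcp [ 0.4899 -0.0411  0.095 ] yaw 5.4 tilt [ 0.04 -0.01] F [ 6.11  2.31 -4.85] w 0.0221
[ 0.43290009 -1.64116919 -0.0120971 ]
```

Force has doubled (about 6 N, moment −1.64): the stop is met. One more millimetre to be firm, then hold.

Call:
carry_out([
  [[-0.1, 0, 0, 0, 0, 0, 1], [0, 0, 0, 0, 0, 0, 1], [0, 0, 0, 0, 0, 0, 1]],
])

```text
clock: 17.3
ee_pos: [0.4891, -0.0412, 0.0951]
orientation: [[0.996, 0.094, 0.001], [0.094, -0.996, -0.0], [0.001, 0.0, -1.0]]
ft_force: [5.7, 0.8, -4.5]
gripper_width: 0.0223
```

```bash
python3 - <<'E'
from h import *
plan()
o=ctrl.get_obs(); print(o['moment'])
E
```

```text
clock 17.3 tcp [ 0.4891 -0.0412  0.0951] yaw 5.4 tilt [ 0.05 -0.01] F [ 5.71  0.84 -4.47] w 0.0223
[ 0.38763922 -1.58580724 -0.01957258]
```

Call:
carry_out([
  [[-0.1, 0, 0, 0, 0, 0, 1], [-0.1, 0, 0, 0, 0, 0, 1], [0, 0, 0, 0, 0, 0, 1], [0, 0, 0, 0, 0, 0, 1]],
])

```text
clock: 17.7
ee_pos: [0.4874, -0.0414, 0.0952]
orientation: [[0.996, 0.094, 0.002], [0.094, -0.996, -0.0], [0.002, 0.0, -1.0]]
ft_force: [7.7, 1.2, -3.7]
gripper_width: 0.022
```

```bash
python3 - <<'E'
from h import *
plan()
o=ctrl.get_obs(); print(o['moment'])
im=camera("side")[:,:,::-1]; cv2.imwrite("pics/side11.png",cv2.resize(im[150:215,290:370],None,fx=8,fy=8,interpolation=cv2.INTER_CUBIC))
E
```

```text
clock 17.7 tcp [ 0.4874 -0.0414  0.0952] yaw 5.41 tilt [ 0.09 -0.01] F [ 7.69  1.2  -3.67] w 0.022
[ 0.49285524 -1.97758445  0.00796817]
```

View pics/side11.png

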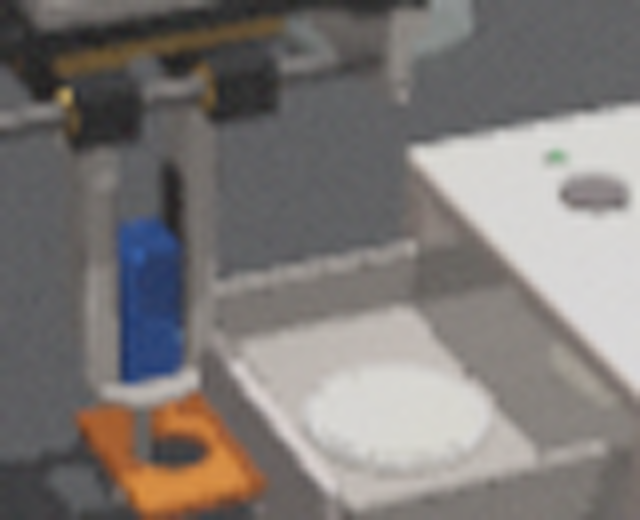

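About 7.7 N steady at the hook: firmly on the stop, far below the strain limit. Easing the hook back to mid-hole.

Call:
carry_out([
  [[0.1, 0, 0, 0, 0, 0, 1], [0.15, 0, 0, 0, 0, 0, 1], [0.2, 0, 0, 0, 0, 0, 1], [0.2, 0, 0, 0, 0, 0, 1], [0.2, 0, 0, 0, 0, 0, 1], [0.2, 0, 0, 0, 0, 0, 1], [0.15, 0, 0, 0, 0, 0, 1], [0.1, 0, 0, 0, 0, 0, 1], [0, 0, 0, 0, 0, 0, 1]],
])

```text
clock: 18.65
ee_pos: [0.4997, -0.0402, 0.095]
orientation: [[0.996, 0.094, -0.0], [0.094, -0.996, -0.0], [-0.0, 0.0, -1.0]]
ft_force: [-0.3, 0.2, -2.1]
gripper_width: 0.0221
```

```bash
python3 - <<'E'
from h import *
plan()
o=ctrl.get_obs(); print(o['moment'])
im=camera("side")[:,:,::-1]; cv2.imwrite("pics/side12.png",cv2.resize(im[150:215,290:370],None,fx=10,fy=10,interpolation=cv2.INTER_CUBIC)[:600])
E
```

```text
clock 18.65 tcp [ 0.4997 -0.0402  0.095 ] yaw 5.4 tilt [-0.   -0.01] F [-0.29  0.17 -2.11] w 0.0221
[-0.06275079  0.03244634  0.00243187]
```

View pics/side12.png

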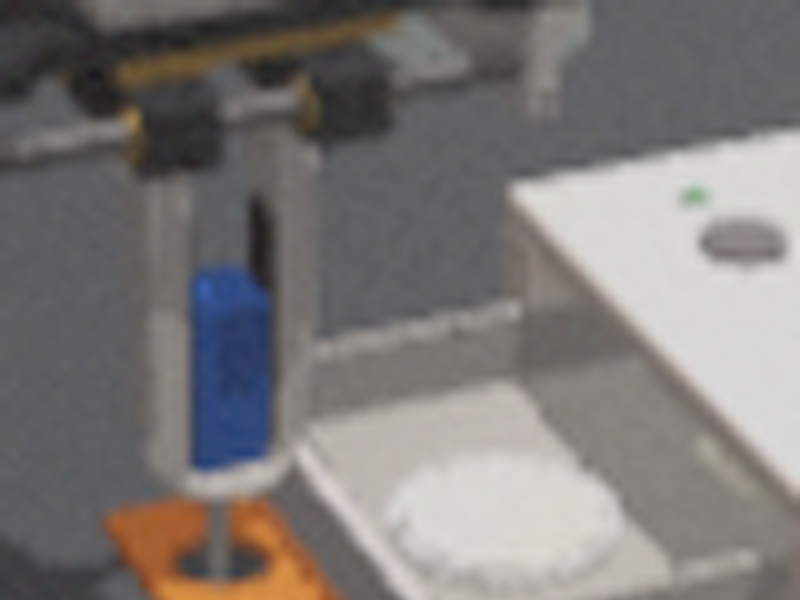

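Rod is free and near the hole's middle. I'll shift 1.5 mm back for toe clearance and lift straight up.

Call:
carry_out([
  [[0.15, 0, 0, 0, 0, 0, 1], [0, 0, -0.2, 0, 0, 0, 1], [0, 0, -0.3, 0, 0, 0, 1], [0, 0, -0.3, 0, 0, 0, 1], [0, 0, -0.3, 0, 0, 0, 1], [0, 0, -0.1, 0, 0, 0, 1]],
])

```text
clock: 19.3
ee_pos: [0.5013, -0.0401, 0.1074]
orientation: [[0.996, 0.094, 0.001], [0.094, -0.996, 0.0], [0.001, -0.0, -1.0]]
ft_force: [0.5, 0.2, -1.5]
gripper_width: 0.0214
```

```bash
python3 - <<'E'
from h import *
plan()
o=ctrl.get_obs(); print(o['moment'])
E
```

```text
clock 19.3 tcp [ 0.5013 -0.0401  0.1074] yaw 5.4 tilt [0.03 0.  ] F [ 0.49  0.18 -1.49] w 0.0214
[-0.11444491  0.10265397  0.01630518]
```

Call:
carry_out([
  [[0, 0, -0.3, 0, 0, 0, 1], [0, 0, -0.4, 0, 0, 0, 1], [0, 0, -0.6, 0, 0, 0, 1], [0, 0, -1.5, 0, 0, 0, 1], [0, 0, -2, 0, 0, 0, 1], [0, 0, -1.5, 0, 0, 0, 1], [0, 0, -0.5, 0, 0, 0, 1], [0, 0, 0, 0, 0, 0, 1]],
])

```text
clock: 20.1
ee_pos: [0.5015, -0.04, 0.1759]
orientation: [[0.996, 0.094, 0.001], [0.094, -0.996, 0.0], [0.002, -0.0, -1.0]]
ft_force: [0.7, 0.3, -1.8]
gripper_width: 0.0222
```

```bash
python3 - <<'E'
from h import *
o=ctrl.get_obs(); plan((.4742,-.3055,.175),-5.3,o); p=np.array(o['ee_pos'])
im=camera("side")[:,:,::-1]; cv2.imwrite("pics/side13f.png",im); cv2.imwrite("pics/side13.png",cv2.resize(im[130:220,290:390],None,fx=6,fy=6,interpolation=cv2.INTER_CUBIC)[:600])
for d in (-.0595,-.0095,.0465): print((proj("side",p+[0,0,d])-[290,130]+.4)*6)
im=camera("scene")[:,:,::-1]; cv2.imwrite("pics/scene13.png",cv2.resize(im[110:210,240:340],None,fx=5,fy=5,interpolation=cv2.INTER_CUBIC)[:600])
for d in (-.0595,-.0095,.0465): print((proj("scene",p+[0,0,d])-[240,110]+.4)*5)
E
```

```text
clock 20.1 tcp [ 0.5015 -0.04    0.1759] yaw 5.41 tilt [0.09 0.03] F [ 0.73  0.28 -1.76] w 0.0222
shift cm [-5.23 26.18  0.07]
turn units [-0.005 -0.014  1.785]
[137.20794159 337.1069852 ]
[137.17364062 238.94801923]
[137.13315666 123.09518787]
[404.25282944 292.64671988]
[404.86692819 218.24182657]
[405.59151028 130.45064713]
```

View pics/side13.png

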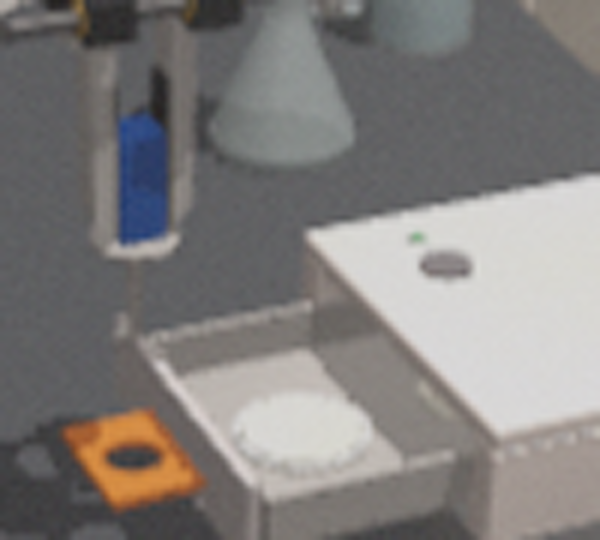

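View pics/scene13.png

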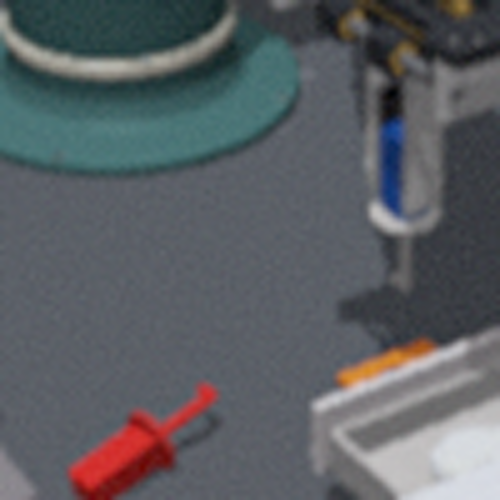

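```bash
python3 - <<'E'
from h import *
plan((.475,-.3057,.175),2.5)
im=cv2.imread("pics/side13f.png")
m=hsvmask(im,(5,130,60),(22,255,255))
cs,hi=cv2.findContours(m,cv2.RETR_CCOMP,cv2.CHAIN_APPROX_NONE)
for c,h in zip(cs,hi[0]):
    if len(c)>10: e=cv2.fitEllipse(c); print(h[3],np.round(e[0],1),onz("side",e[0],.055))
E
```

```text
clock 20.2 tcp [ 0.5009 -0.0399  0.1747] yaw 5.41 tilt [-0.02 -0.  ] F [-0.22 -0.28 -1.66] w 0.0219
shift cm [-5.09 26.21 -0.03]
turn units [-0.     0.004  0.485]
-1 [311.7 206.2] [ 0.49739619 -0.04582189  0.055     ]
0 [311.8 205.8] [ 0.49847349 -0.04401129  0.055     ]
-1 [261.5 171. ] [0.40365497 0.19054224 0.055     ]
-1 [259.7 146.3] [0.43150318 0.36966491 0.055     ]
-1 [250.6  56.1] [0.61411412 1.64566299 0.055     ]
-1 [245.3  46.2] [0.62436814 1.91602709 0.055     ]
-1 [260.6  40.4] [0.75623692 2.07169696 0.055     ]
53 [269.   49.9] [0.75541903 1.77723547 0.055     ]
53 [263.5  51.6] [0.71224593 1.7391864  0.055     ]
53 [266.5  44.3] [0.77183279 1.93981436 0.055     ]
53 [259.1  41.1] [0.74222954 2.05215015 0.055     ]
53 [257.   34.4] [0.7694141  2.28258475 0.055     ]
53 [251.   35.5] [0.71872023 2.25095877 0.055     ]
53 [253.6  27.6] [0.79080733 2.55321342 0.055     ]
53 [243.2  22.3] [0.74629963 2.80484242 0.055     ]
```

Tray hole moved from x≈0.601 to 0.498, so the tray is about 104 mm out and stayed there. Carrying the hook back to the stand.

Call:
carry_out([
  [[-0.3, 1.5, 0, 0, 0, 0, 1], [-0.6, 3, 0, 0, 0, 0, 1], [-0.8, 4, 0, 0, 0, 0, 1], [-0.8, 4, 0, 0, 0, 0, 1], [-0.8, 4, 0, 0, 0, 0, 1], [-0.8, 4, 0, 0, 0, 0, 1], [-0.6, 3, 0, 0, 0, 0, 1], [-0.3, 1.8, 0, 0, 0, 0, 1], [-0.1, 0.9, 0, 0, 0, 0.49, 1], [0, 0, 0, 0, 0, 0, 1]],
])

```text
clock: 21.2
ee_pos: [0.4746, -0.3063, 0.1744]
orientation: [[0.999, 0.038, -0.001], [0.038, -0.999, -0.0], [-0.001, 0.0, -1.0]]
ft_force: [0.5, 0.8, -1.1]
gripper_width: 0.0217
```

```bash
python3 - <<'E'
from h import *
plan((.475,-.3057,.13),2.5)
E
```

```text
clock 21.2 tcp [ 0.4746 -0.3063  0.1744] yaw 2.2 tilt [-0.07 -0.02] F [ 0.45  0.84 -1.14] w 0.0217
shift cm [ 0.05 -0.06  4.44]
turn units [ 0.002  0.011 -0.05 ]
```

Call:
carry_out([
  [[0.05, -0.05, 1, 0, 0, -0.05, 1], [0, 0, 1.5, 0, 0, 0, 1], [0, 0, 1.3, 0, 0, 0, 1], [0, 0, 0.6, 0, 0, 0, 1], [0, 0, 0, 0, 0, 0, 1]],
])

```text
clock: 21.7
ee_pos: [0.4751, -0.3047, 0.1299]
orientation: [[0.999, 0.048, -0.002], [0.048, -0.999, 0.001], [-0.002, -0.001, -1.0]]
ft_force: [0.3, -0.4, -1.3]
gripper_width: 0.0217
```

```bash
python3 - <<'E'
from h import *
o=ctrl.get_obs(); plan((.475,-.3057,.13),2.5,o); p=np.array(o['ee_pos'])
im=camera("side")[:,:,::-1]; cv2.imwrite("pics/side14f.png",im); cv2.imwrite("pics/side14.png",cv2.resize(im[230:310,300:380],None,fx=7,fy=7,interpolation=cv2.INTER_CUBIC)[:600])
for d in (-.0595,-.0095): print((proj("side",p+[0,0,d])-[300,230]+.4)*7)
im=camera("scene")[:,:,::-1]; cv2.imwrite("pics/scene14.png",cv2.resize(im[160:240,190:270],None,fx=7,fy=7,interpolation=cv2.INTER_CUBIC)[:600])
for d in (-.0595,-.0095): print((proj("scene",p+[0,0,d])-[190,160]+.4)*7)
E
```

```text
clock 21.7 tcp [ 0.4751 -0.3047  0.1299] yaw 2.77 tilt [-0.09  0.03] F [ 0.34 -0.38 -1.34] w 0.0217
shift cm [-0.01  0.1  -0.01]
turn units [-0.006  0.016  0.046]
[251.93740878 243.28202371]
[256.76433596 120.0538358 ]
[289.93583245 309.40641586]
[274.62890025 205.92497028]
```

View pics/side14.png

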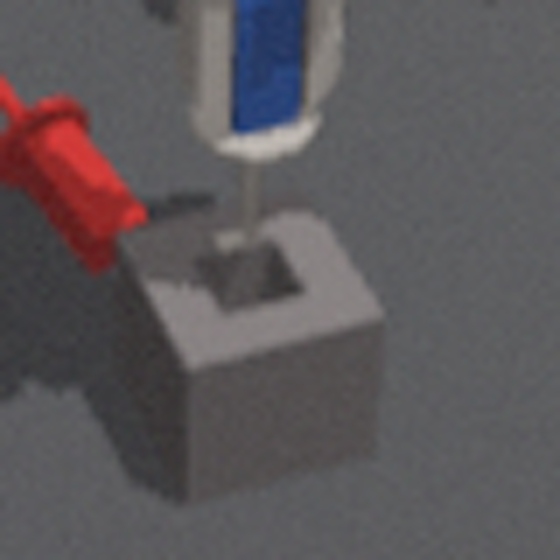

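View pics/scene14.png

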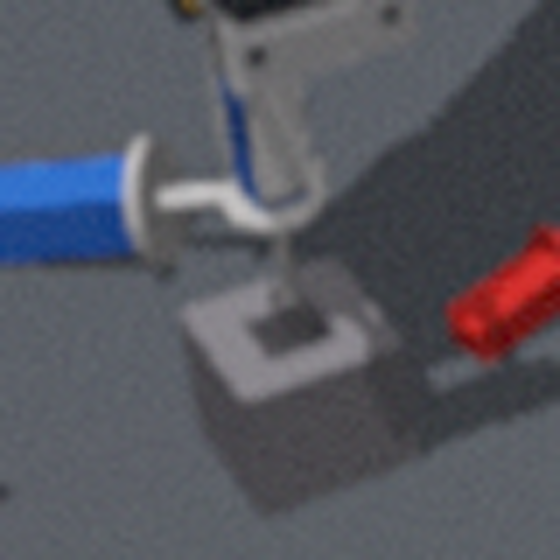

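```bash
python3 - <<'E'
from h import *
s=lambda a,b:(300+a/7-.43,230+b/7-.43); c=lambda a,b:(190+a/7-.43,160+b/7-.43)
for n,f,q in (("side",s,[(195,258),(273,238),(303,292),(222,312)]),("scene",c,[(245,325),(310,302),(335,330),(268,358)])):
    P=np.array([onz(n,f(*x),.06) for x in q]); print(n,P[:,:2].round(4).tolist(),P.mean(0).round(4))
for n,f,q in (("side",s,[(120,240),(190,372),(383,315),(318,212)]),("scene",c,[(180,315),(248,403),(400,345),(335,262)])):
    P=np.array([onz(n,f(*x),.06) for x in q]); print("outer",n,P.mean(0).round(4))
print("tip",onz("side",s(248,240),.0705),onz("scene",c(290,303),.0705))
plan()
E
```

```text
side [[0.4595, -0.2949], [0.4865, -0.2934], [0.487, -0.32], [0.4597, -0.3208]] [ 0.4732 -0.3073  0.06  ]
scene [[0.4627, -0.3199], [0.4614, -0.2926], [0.4828, -0.2904], [0.4865, -0.3192]] [ 0.4733 -0.3055  0.06  ]
outer side [ 0.4733 -0.3114  0.06  ]
outer scene [ 0.4746 -0.3054  0.06  ]
tip [ 0.47431777 -0.30290969  0.0705    ] [ 0.47131197 -0.30331786  0.0705    ]
clock 21.8 tcp [ 0.4756 -0.3053  0.1311] yaw 2.76 tilt [-0.   -0.01] F [-0.07 -0.09 -2.12] w 0.022
```

Call:
carry_out([
  [[0.1, 0.15, 0, 0, 0, 0, 1], [0, 0, 0.5, 0, 0, 0, 1], [0, 0, 0.5, 0, 0, 0, 1], [0, 0, 0.5, 0, 0, 0, 1], [0, 0, 0.5, 0, 0, 0, 1], [0, 0, 0, 0, 0, 0, 1]],
])

```text
clock: 22.4
ee_pos: [0.4762, -0.3064, 0.1102]
orientation: [[0.999, 0.048, -0.001], [0.048, -0.999, 0.0], [-0.001, -0.0, -1.0]]
ft_force: [0.0, -0.0, -1.4]
gripper_width: 0.0216
```

```bash
python3 - <<'E'
from h import *
plan(); print(ctrl.get_obs()['moment'])
im=camera("side")[:,:,::-1]; cv2.imwrite("pics/side15.png",cv2.resize(im[230:310,300:380],None,fx=7,fy=7,interpolation=cv2.INTER_CUBIC)[:600])
E
```

```text
clock 22.4 tcp [ 0.4762 -0.3064  0.1102] yaw 2.75 tilt [-0.06  0.02] F [ 0.05 -0.02 -1.44] w 0.0216
[-0.02594624  0.04269119  0.02512905]
```

View pics/side15.png

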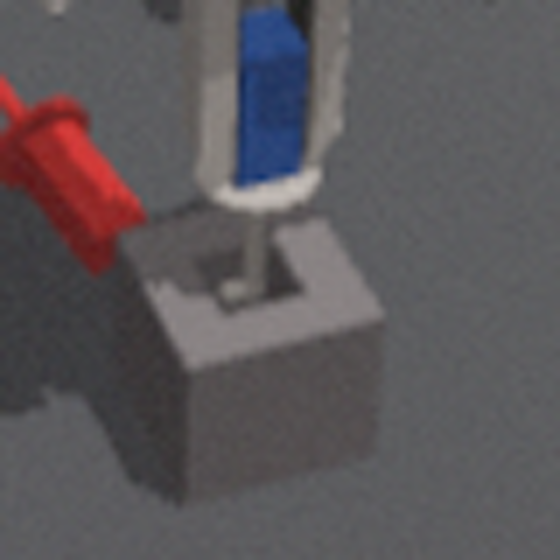

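The foot has entered the mouth without contact. Lowering further.

Call:
carry_out([
  [[0, 0, 0.5, 0, 0, 0, 1], [0, 0, 0.7, 0, 0, 0, 1], [0, 0, 0.7, 0, 0, 0, 1], [0, 0, 0.7, 0, 0, 0, 1], [0, 0, 0.5, 0, 0, 0, 1], [-0.1, 0, 0.4, 0, 0, 0, 1], [0, 0, 0.1, 0, 0, 0, 1], [0, 0, 0, 0, 0, 0, 1]],
])

```text
clock: 23.25
ee_pos: [0.4755, -0.3068, 0.0749]
orientation: [[0.999, 0.048, -0.0], [0.048, -0.999, -0.0], [-0.0, 0.0, -1.0]]
ft_force: [0.7, -0.4, -1.3]
gripper_width: 0.0218
```

```bash
python3 - <<'E'
from h import *
plan(); print(ctrl.get_obs()['moment'])
E
```

```text
clock 23.25 tcp [ 0.4755 -0.3068  0.0749] yaw 2.76 tilt [-0.01 -0.01] F [ 0.66 -0.43 -1.33] w 0.0218
[-0.01996338  0.0671803   0.04837033]
```

Call:
carry_out([
  [[0, 0, 0.1, 0, 0, 0, 1], [0, 0, 0.1, 0, 0, 0, 1], [0, 0, 0.1, 0, 0, 0, 1], [0, 0, 0.1, 0, 0, 0, 1], [0, 0, 0, 0, 0, 0, 1]],
])

```text
clock: 23.75
ee_pos: [0.4755, -0.3067, 0.0709]
orientation: [[0.999, 0.048, -0.0], [0.048, -0.999, -0.0], [-0.0, 0.0, -1.0]]
ft_force: [0.2, -0.4, -0.1]
gripper_width: 0.0217
```

Call:
carry_out([
  [[0, 0, 0.1, 0, 0, 0, 1], [0, 0, 0, 0, 0, 0, 1]],
])

```text
clock: 23.95
ee_pos: [0.4756, -0.3067, 0.0699]
orientation: [[0.999, 0.048, 0.0], [0.048, -0.999, -0.0], [0.0, 0.0, -1.0]]
ft_force: [1.1, -0.7, -1.4]
gripper_width: 0.0217
```

```bash
python3 - <<'E'
from h import *
plan(); print(ctrl.get_obs()['moment'])
E
```

```text
clock 23.95 tcp [ 0.4756 -0.3067  0.0699] yaw 2.76 tilt [ 0. -0.] F [ 1.06 -0.66 -1.37] w 0.0217
[-0.06447331  0.03621979  0.00819679]
```

Call:
carry_out([
  [[0, 0, 0.05, 0, 0, 0, 1], [0, 0, 0.05, 0, 0, 0, 1], [0, 0, 0, 0, 0, 0, 1]],
])

```text
clock: 24.25
ee_pos: [0.4756, -0.3067, 0.0695]
orientation: [[0.999, 0.048, 0.0], [0.048, -0.999, 0.0], [0.0, -0.0, -1.0]]
ft_force: [-2.6, 3.9, 10.1]
gripper_width: 0.022
```

```bash
python3 - <<'E'
from h import *
plan(); print(ctrl.get_obs()['moment'])
im=camera("side")[:,:,::-1]; cv2.imwrite("pics/side16.png",cv2.resize(im[230:310,300:380],None,fx=7,fy=7,interpolation=cv2.INTER_CUBIC)[:600])
E
```

```text
clock 24.25 tcp [ 0.4756 -0.3067  0.0695] yaw 2.76 tilt [0.02 0.01] F [-2.56  3.92 10.08] w 0.022
[ 0.51515426  0.8912361  -0.05116218]
```

View pics/side16.png

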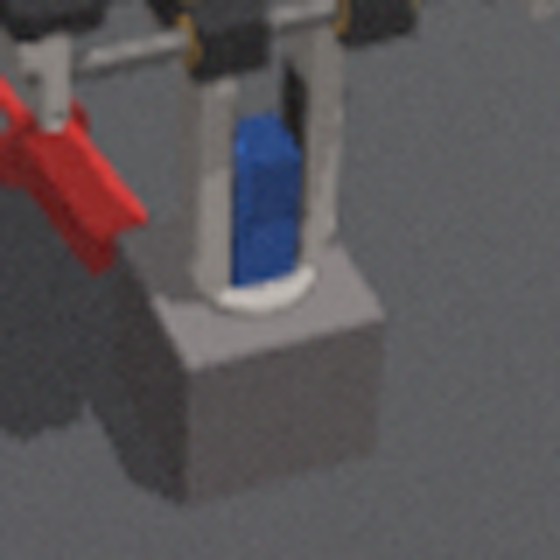

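Collar is seated on the stand (about 10 N up at z = 0.0695, same height as at the pick). Releasing.

Call:
carry_out([
  [[0, 0, -0.04, 0, 0, 0, 1], [0, 0, 0, 0, 0, 0, 0.6], [0, 0, 0, 0, 0, 0, 0.4], [0, 0, 0, 0, 0, 0, 0.2], [0, 0, 0, 0, 0, 0, 0], [0, 0, 0, 0, 0, 0, 0], [0, 0, 0, 0, 0, 0, 0], [0, 0, 0, 0, 0, 0, 0]],
])

```text
clock: 25.1
ee_pos: [0.4756, -0.3067, 0.0694]
orientation: [[0.999, 0.048, 0.0], [0.048, -0.999, -0.0], [0.0, 0.0, -1.0]]
ft_force: [0.1, -0.2, -0.2]
gripper_width: 0.0743
```

Call:
carry_out([
  [[0, 0, -0.5, 0, 0, 0, 0], [0, 0, -1.5, 0, 0, 0, 0], [0, 0, -2.5, 0, 0, 0, 0], [0, 0, -3, 0, 0, 0, 0], [0, 0, -3, 0, 0, 0, 0], [0, 0, -3, 0, 0, 0, 0], [0, 0, -2.5, 0, 0, 0, 0], [0, 0, -1, 0, 0, 0, 0], [0, 3, 0, 0, 0, 0, 0], [0, 3, 0, 0, 0, 0, 0]],
])

```text
clock: 26.1
ee_pos: [0.479, -0.3666, 0.2402]
orientation: [[0.999, 0.05, 0.001], [0.05, -0.999, 0.0], [0.001, -0.0, -1.0]]
ft_force: [-0.1, 1.1, -0.2]
gripper_width: 0.094
```

Call:
carry_out([
  [[0, 2, 0, 0, 0, 0, 0], [0, 0, 0, 0, 0, 0, 0], [0, 0, 0, 0, 0, 0, 0], [0, 0, 0, 0, 0, 0, 0]],
])

```text
clock: 26.5
ee_pos: [0.4796, -0.3857, 0.2394]
orientation: [[0.999, 0.049, -0.0], [0.049, -0.999, 0.0], [0.0, -0.0, -1.0]]
ft_force: [-0.0, 0.3, 0.5]
gripper_width: 0.0937
```

```bash
python3 - <<'E'
from h import *
import pickle
for n in ("side","scene"):
    im=camera(n)[:,:,::-1]; cv2.imwrite(f"pics/{n}17.png",im)
o=ctrl.get_obs(); plan(obs=o); im=camera("wrist")[:,:,::-1]; cv2.imwrite("pics/w17.png",im)
m=hsvmask(im,(105,120,60),(125,255,255)); m[:60]=0; m[200:]=0; m[:,:260]=0
cs,_=cv2.findContours(m,cv2.RETR_EXTERNAL,cv2.CHAIN_APPROX_NONE); c=max(cs,key=cv2.contourArea)
pts=np.array([onz("wrist",p,.116,o)[:2] for p in c[:,0].astype(float)])
print("grip",cv2.minAreaRect((pts*1000).astype(np.float32)))
a=cv2.imread("pics/side17.png")
cv2.imwrite("pics/z17.png",np.hstack([cv2.resize(a[220:300,300:380],(400,400),interpolation=cv2.INTER_CUBIC),cv2.resize(a[145:245,290:390],(400,400),interpolation=cv2.INTER_CUBIC)]))
mm=hsvmask(a,(5,130,60),(22,255,255)); mm[:180]=0;mm[240:]=0
cs,hi=cv2.findContours(mm,cv2.RETR_CCOMP,cv2.CHAIN_APPROX_NONE)
for c,h in zip(cs,hi[0]):
    if len(c)>10: e=cv2.fitEllipse(c); print(h[3],np.round(e[0],1),onz("side",e[0],.055))
E
```

```text
clock 26.6 tcp [ 0.4798 -0.3857  0.2395] yaw 2.83 tilt [0.02 0.02] F [-0.02 -0.09 -0.04] w 0.094
grip ((476.2375183105469, -306.0274658203125), (20.357769012451172, 20.5832576751709), 2.9289095401763916)
-1 [311.7 206.2] [ 0.49735008 -0.04602514  0.055     ]
0 [311.8 206. ] [ 0.49812709 -0.04485196  0.055     ]
```

View pics/z17.png

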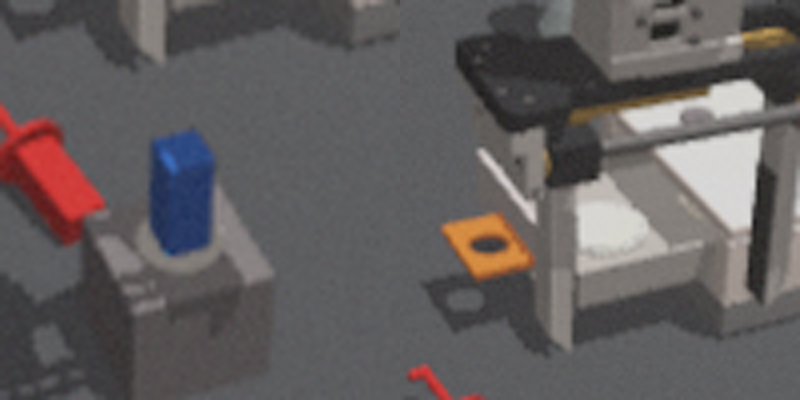

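View pics/w17.png

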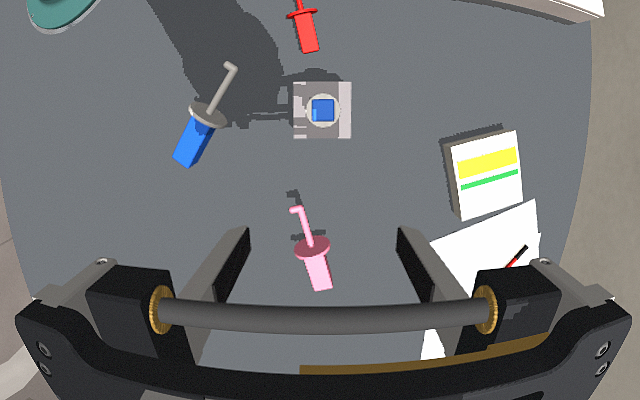

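View pics/scene17.png

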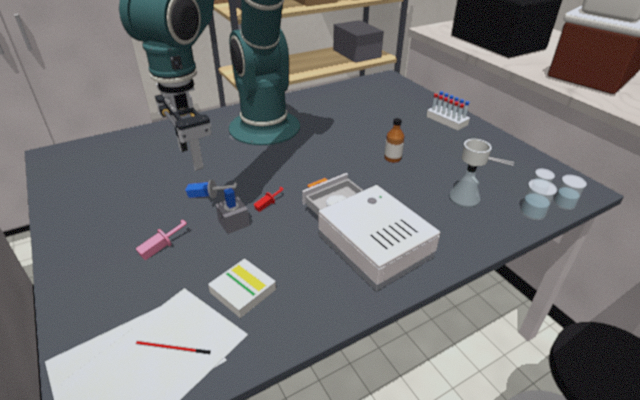

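Views agree: the hook is upright with its collar flat on the stand, the tray is out, and the bottle, flask and carton have not moved. Handing in.

```bash
python3 - <<'E'
from workcell import ctrl
print(ctrl.close_job())
E
```

```text
the job is handed in; nothing more can be done
None
```

The tray is out against its stop and the hook is back in its stand; I handed the job in at about 27 s.

- **Draw:** I took the smaller blue hook from its stand, put its foot through the orange finger hole and drew the tray slowly. The drag stayed near 3 N until the stop. I stopped when the pull along the draw reached about 7.7 N, then eased the hook back to the middle of the hole and lifted it out with no side force.
- **Tray:** the hole moved from x ≈ 0.601 m to 0.498 m in the side camera, so the tray is about 104 mm out. It was in the same place after the hook came out and again just before handing in.
- **Hook:** the collar met the stand at the same gripper height as at the pick (69.5 mm), with about 10 N upward. After release it stood upright, with the collar flat on the stand in the side view.
- **Bystanders:** in the last overall picture the bottle, flask and carton stand where they were. The gripper was open and clear, with about 0 N on it.
- **Disagreements:** the wrist and side cameras differed by 2 to 4 mm on the hole's position. I settled this by comparing the held rod with the hole in each view. The first extra 1 mm of pull at the stop did not raise the force (6.1 then 5.7 N), so I pulled 2 mm more. I could not measure directly the force the tray now rests on its stop with.

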